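# Load a dish carrier under the stereo microscope

### The arm

A 7-joint arm with a two-finger parallel gripper is mounted at the origin on the work surface. World frame = base frame: x ahead of the robot, y to its left, z up, the work surface at z = 0. Lengths are in m, angles in rad, forces in N, time in s.
With the tool pointing down it reaches from about 0.4 to 0.85 m from the base axis. Payload 10.4 kg.
Tool frame: the origin (TCP) lies between the finger pads; the fingertips stand 8 mm ahead of it and the grasp point (between the pads) lies 11 mm behind it; z points along the fingers, x is the direction in which the jaws open and shut, and the axes are right-handed (so a half turn about z gives the same grasp; the last joint's range is limited). The gripper opens to 87 mm and grips with 3 to 60 N. Pads are 19 mm wide; open, the fingers measure 117 mm over their backs; the gripper's body (75 mm by 190 mm) begins 51 mm behind the grasp point.
Start: joints at [1.279, 0.332, -0.065, 1.46, 0.022, 1.35, -0.088], TCP at [0.166, -0.603, 0.231] pointing down, gripper open.
Joint ranges: [-2.6, 2.6], [-0.5, 2.12], [-1.47, 1.34], [0.16, 2.42], [-1.27, 4.41], [0.06, 2.06], [-2.6, 2.6]. Speed limits (rad/s): [2.22, 2.22, 2.79, 2.79, 3.14, 3.14, 3.14].

### API

Orientations are given as a unit quaternion [x, y, z, w].
In Python, from bench import r, viewer gives the robot as it stands.
- The arm moves only by the tool apply_moves, never from a script. Its argument "increments" is a list of rows, each an object with "grip": the closure in counts, from 0 (fully open) to 255 (shut); "xyz": the shift along the tool's x, y, z in mm, a list of three; "rotation": the turn, a rotation vector about the tool's x, y, z in degrees, a list of three. A call has 1 to 5 rows; each row is the pose to reach, as a shift and turn from the pose measured when the call began, along the tool's axes at that moment; what a row does not reach only later rows make up. A row lasts 1/8 s, in which the tool goes at most 62.5 mm and 10.7 degrees, less where a joint would pass 70% of its speed; a pose out of reach is approached as far as the arm can. A call with a gripper value outside its range is refused whole. The fingers move at their own pace and stop on an object; "squeeze" is the grip in N (left out, the last holds). Time passes only in rows, so rows that repeat a pose let the fingers close. It gives the time, the measured TCP pose, the force and the opening at its end, in the units of the state.
- r.read_state(): the state, without advancing time (a new reading comes with each control period).
- viewer.camera(name): name is "scene" or "top" or "wrist"; returns a dict with "img" (420x560x3 uint8, blue, green, red), "range_z" (420x560 float32, m along the optical axis (not along the pixel's ray), 0 where there is no reading), "vertical_fov" (degrees; the focal length in pixels is half the picture's height over the tangent of half this angle, whatever the lens; pixels are square), "cx", "cy" (the principal point, pixels), "rvec" (rotation vector, rad) and "tvec" (3), from world to camera coordinates, as OpenCV has them. Camera axes: x right, y down, z forward; pixel columns grow to the right and rows downward; lengths in m; the calibration is good to about 2 mm. A picture is of the moment at which its call begins.
- r.close_job(): hands the job in, once; it reports no verdict.
The state is a dict: "time": time; "joint_positions": joint angles; "joint_vel": joint speeds; "joint_torque": joint torques, N m; "ee_pos": TCP position; "eef_rot": TCP orientation; "ft_force": force on the tool from outside, world axes, zero at the start; "torque": the same for the moment, N m; "width": finger opening in m.
Only numpy, scipy, OpenCV 4.12 (cv2) and the standard library are available. Lean on these libraries where they do the work, as an engineer would, in place of code of your own. Each camera call takes 0.05 s, during which the arm holds its last target.

### The job

Swing the steel keeper bar of the microscope stand right out of the way, then pick up the carrier with the round glass dish and set it down, dish end first, in the wide mouth of the guide rails and let go. Push it along the rails under the microscope head until it is fully home against the end stop, then swing the keeper bar shut again behind it. Keep the carrier level, do not bump the microscope head, and leave the other carrier and everything else on the bench where it is.

Things in the scene. Friction and masses are not known exactly. Their poses are not given: they have to be found in the camera images.
- station: Fixed white base plate of the microscope stand. Origin on the bench, directly below the centre of the nest; x points along the rails in the loading direction (roughly the robot's right), y roughly away from the robot, z up. Plate 12 mm thick, x -190 to +100 mm, y -95 to +95; a foot at x -20 to 100, y 95 to 190 carries a 34 mm thick column, 310 mm high, at (45, 140).
- nest (a point): Centre of the nest, on top of the plate (12 mm above the bench), axes as the station's. A carrier that is fully home has its origin here within about 2 mm, x axes parallel, its front edge against the end stop, whose face is at x +50.
- mouth (a point): Middle of the mouth of the guide rails, on top of the plate, 105 mm before the nest centre. The dark steel rails are 15 mm high (tops 27 mm above the bench) and 12 mm thick: inner faces 110 mm apart here, converging to 67 mm at 35 mm before the nest centre, then parallel to the end stop. The plate extends 85 mm further out from here, flat and free.
- head: Microscope head fixed over the nest, origin and axes as the station's. White housing x -70 to +30 mm, y +-45, z 170 to 250; black lens, radius 30, at x +10 down to z 130; eyepieces and boom up to z 340. An upright tool cannot push a carrier home or hold the shut keeper's knob without hitting it: lean the tool back towards the mouth about 35 degrees from vertical, fingers pointing forward and down.
- keeper (a joint): Angle of the steel keeper bar (rad): 0 is shut (straight across the rails, along the station's -y); it grows as the knob swings towards the mouth (-x) and round to +y, up to 2.3. Starts at 0 to 0.5. Bar 12 mm wide, 130 mm from pivot to knob, 30 to 40 mm above the bench. It stays where it is left (friction under 1 N at the knob). At 2.0 or more it leaves the mouth quite clear.
- pivot (a point): Pivot of the keeper bar, on its vertical axis, 30 mm above the bench, at (-62, 75) mm in the station's frame.
- keeper_knob (a point): Middle of the bar's black upright round knob, 20 mm thick, from 40 to 85 mm above the bench; this point is 62.5 mm above the bench, 130 mm from the pivot.
- dish_carrier: The carrier to load: loose aluminium plate 100 x 64 x 12 mm, 180 to 310 g. Origin at the centre of its underside; x points to the dish end (front 12 mm narrowed to 52 mm wide), z up. Clear glass dish, 52 mm across, 14 mm high, fixed on it at x +16. Upright grip fin at the rear, x -50 to -22 mm (rear face flush with the plate's edge), 14 mm thick along y, top 44 mm above the underside.
- slide_carrier: The other carrier, to be left alone: same plate and fin, but with a flat rectangular glass slide 50 x 26 x 4 mm instead of the dish. The two may have changed places.
- jar: Bystander: closed amber jar, 60 mm across, 85 mm high, origin at its underside.
- bottle: Bystander: white bottle, 64 mm across, 150 mm high, origin at its underside.
- dishes: Bystander: stack of two glass dishes, 90 mm across, 32 mm high, origin at its underside.
- slide_box: Bystander: shut wooden slide box, 100 x 80 x 35 mm, origin at its underside.
- mug: Bystander: white mug, 80 mm across, 90 mm high, origin at its underside.
- notebook: Bystander: notebook 150 x 110 x 12 mm, origin at its underside.
- brush: Bystander: brush 160 mm long lying on the bench, origin at its middle.
- dish_front (a point): Middle of the dish carrier's front (dish end) edge, at its underside, 50 mm ahead of its origin.

How it is judged:
By the outcome, as a careful person would: the job done as asked, in the order asked, and still so for the second after the job is handed in, with the robot touching nothing.
It also fails if it takes over 72 s, if anything falls off the work surface, if the arm or the gripper's body presses on something with over 40 N, if the wrist force passes 120 N, or if a joint passes its speed limit or range.

## Working session

There is one attempt and no reset: what is moved stays moved. The work goes in short steps, Python scripts to look and compute and a tool call to move; the robot and the scene stay as the last step left them, time stands still between calls to the robot, and variables do not carry over. Pictures are saved under pics/ and viewed, and the job is handed in when it is done.

Besides the shell and the picture viewer there is one more tool, called after "Emit:" by a JSON object that holds its "api" and its "payload". apply_moves: Moves the arm, as the interface text tells. Its arguments: {"type":"object","properties":{"increments":{"type":"array","items":{"type":"object","properties":{"grip":{"type":"number"},"xyz":{"type":"array","items":{"type":"number"}},"rotation":{"type":"array","items":{"type":"number"}}}}},"squeeze":{"type":"number"}},"required":["increments"]}

```bash
ls; mkdir -p pics
cat > h.py <<'E'
import numpy as np, cv2
from scipy.spatial.transform import Rotation as R
from bench import r, viewer
def cam(n):
    c=viewer.camera(n); return c
def world(c):
    h,w=c['range_z'].shape
    f=h/2/np.tan(np.radians(c['vertical_fov'])/2)
    u,v=np.meshgrid(np.arange(w),np.arange(h))
    z=c['range_z']
    P=np.stack([(u-c['cx'])/f*z,(v-c['cy'])/f*z,z],-1)
    M=cv2.Rodrigues(np.array(c['rvec'],float))[0]
    return (P-np.array(c['tvec']).reshape(3))@M
def proj(c,p):
    h,w=c['range_z'].shape
    f=h/2/np.tan(np.radians(c['vertical_fov'])/2)
    M=cv2.Rodrigues(np.array(c['rvec'],float))[0]
    q=np.atleast_2d(p)@M.T+np.array(c['tvec']).reshape(3)
    return np.c_[q[:,0]/q[:,2]*f+c['cx'],q[:,1]/q[:,2]*f+c['cy']]
def st():
    s=r.read_state(); print('t',round(s['time'],2),'p',np.round(s['ee_pos'],4),'q',np.round(s['eef_rot'],4),'F',np.round(s['ft_force'],1),'w',round(s['width'],4)); return s
E
python3 - <<'E'
from h import *
import pickle
s=st(); print(R.from_quat(s['eef_rot']).as_matrix().round(3))
for n in ['scene','top','wrist']:
    c=cam(n); cv2.imwrite(f'pics/{n}0.png',c['img']); pickle.dump(c,open(f'{n}0.pkl','wb'))
    M=cv2.Rodrigues(np.array(c['rvec'],float))[0]; print(n,c['vertical_fov'],c['cx'],c['cy'],(-M.T@np.array(c['tvec']).reshape(3)).round(3))
E
```

```text
pics
t 0.0 p [ 0.1658 -0.6022  0.2297] q [ 7.955e-01 -6.060e-01 -6.000e-04 -4.000e-04] F [ 0.1 -0.1 -0.7] w 0.0872
[[ 0.266 -0.964 -0.   ]
 [-0.964 -0.266  0.001]
 [-0.001  0.    -1.   ]]
scene 44.629754271402106 284.6696439055426 208.12520828568998 [1.059 0.944 1.222]
top 45.60849555865521 283.57911678468565 196.6216354040425 [ 0.198 -0.004  1.618]
wrist 60.17133277820902 278.7765953003162 210.38939759141016 [ 0.232 -0.585  0.384]
```

View pics/scene0.png

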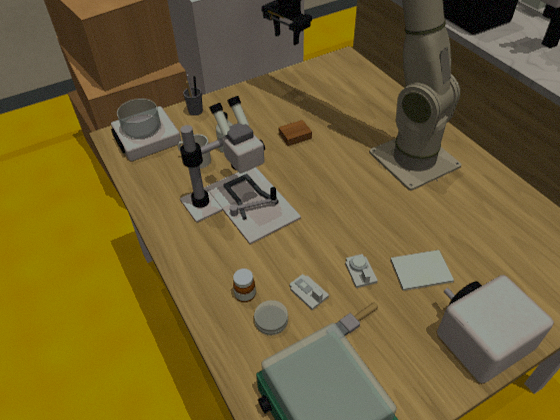

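View pics/top0.png

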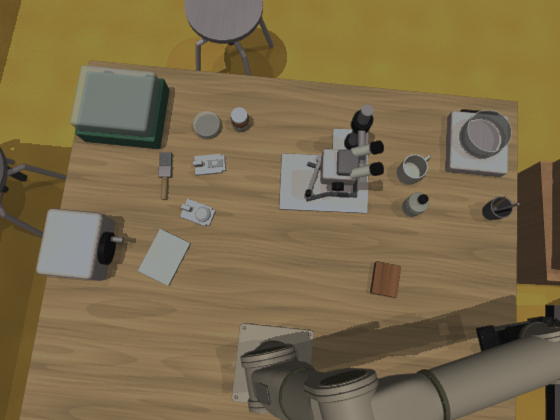

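View pics/wrist0.png

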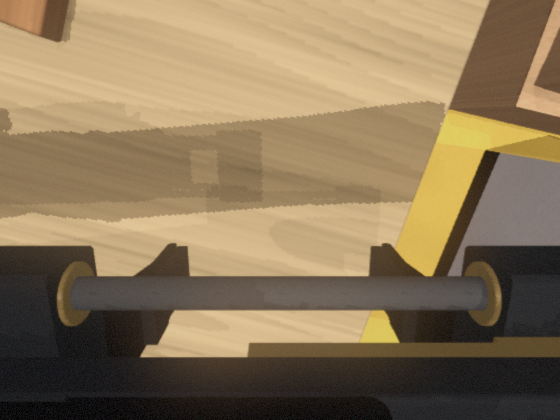

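Run:
```python
from h import *
import pickle
c=pickle.load(open('top0.pkl','rb'));W=world(c)
a=cv2.resize(c['img'][120:230,260:390],None,fx=6,fy=5.4545,interpolation=cv2.INTER_CUBIC)
a=cv2.resize(c['img'][120:220,265:395],None,fx=6,fy=6,interpolation=cv2.INTER_CUBIC)
cv2.imwrite('pics/t_st.png',a)
a=cv2.resize(c['img'][140:230,170:250],None,fx=6.6,fy=6.6,interpolation=cv2.INTER_CUBIC)
cv2.imwrite('pics/t_ca.png',a)
for u,v in [(284,156),(281,208),(366,212),(333,133),(198,212),(210,164),(325,190),(202,214),(185,208),(308,193),(345,165),(165,255),(390,280)]: print((u,v),W[v,u].round(4))
```

```text
(284, 156) [0.6633 0.0317 0.0157]
(281, 208) [0.4881 0.0238 0.0106]
(366, 212) [ 0.5041 -0.2546  0.0055]
(333, 133) [ 0.7633 -0.125   0.0063]
(198, 212) [0.4448 0.2885 0.0281]
(210, 164) [0.6096 0.2722 0.0203]
(325, 190) [ 0.5636 -0.1145  0.0071]
(202, 214) [0.4403 0.2757 0.0232]
(185, 208) [0.4521 0.3302 0.0366]
(308, 193) [ 0.5313 -0.057   0.0833]
(345, 165) [ 0.5792 -0.1455  0.276 ]
(165, 255) [0.298  0.3772 0.0141]
(390, 280) [ 0.29   -0.3379  0.0424]
```

View pics/t_st.png

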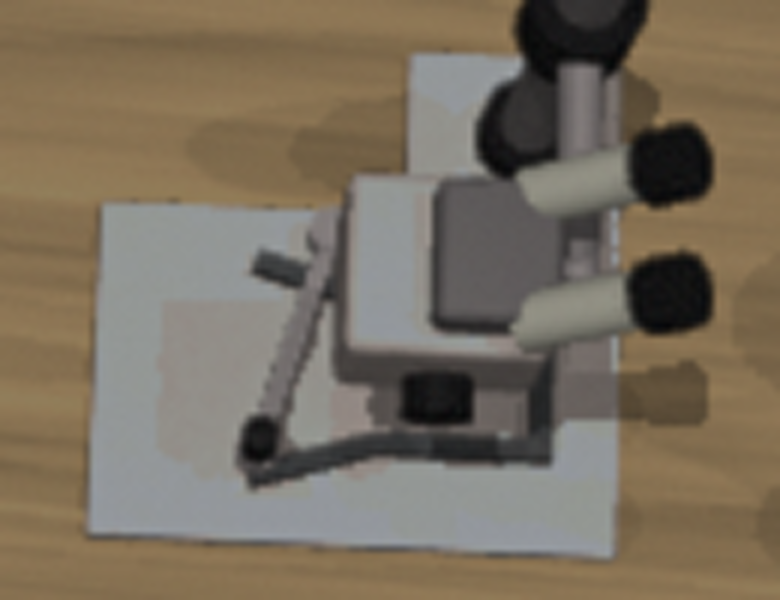

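View pics/t_ca.png

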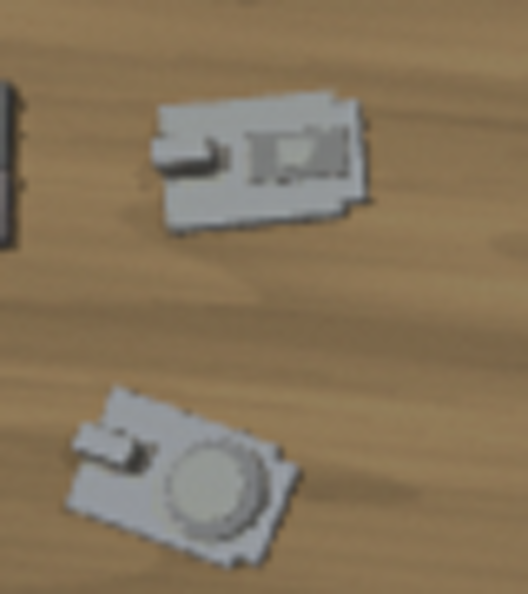

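```bash
cat > fit.py <<'E'
from h import *
from scipy.optimize import least_squares
def fit(c,mod,pix,x0,z=0.0):
    mod=np.array(mod,float)/1000; pix=np.array(pix,float)
    def pts(p):
        a=p[2]; Rm=np.array([[np.cos(a),-np.sin(a)],[np.sin(a),np.cos(a)]])
        return np.c_[mod[:,:2]@Rm.T+p[:2],mod[:,2]+z]
    o=least_squares(lambda p:(proj(c,pts(p))-pix).ravel(),x0)
    print('fit',o.x.round(4),np.degrees(o.x[2]).round(2)); print((o.fun.reshape(-1,2)).round(2).tolist()); return o.x
E
python3 - <<'E'
from fit import *
import pickle
c=pickle.load(open('top0.pkl','rb'))
cr=lambda l,s,o:(np.array(l)+.5)/s-.5+np.array(o)
S=fit(c,[[-190,95,12],[-190,-95,12],[100,-95,12],[-20,190,12]],cr([[101,204],[89,534],[614,556],[410,53]],6,(265,120)),[.55,-.12,-1.57])
C=fit(c,[[-50,32,12],[-50,-32,12],[50,26,12],[50,-26,12],[38,32,12],[38,-32,12]],cr([[118,386],[66,508],[300,466],[266,564],[282,447],[233,567]],6.6,(170,140)),[.44,.29,-1.9])
D=fit(c,[[-50,32,12],[-50,-32,12],[50,26,12],[50,-26,12],[38,32,12],[38,-32,12]],cr([[158,104],[172,234],[358,100],[369,202],[332,92],[346,214]],6.6,(170,140)),[.6,.27,-1.5])
k=cr([[261,438]],6,(265,120))[0]; 
# knob top z=.085
def ray(c,uv,z):
    o=least_squares(lambda p:(proj(c,[[p[0],p[1],z]])[0]-uv),[.5,0]).x; return o
kw=ray(c,k,.083)
a=S[2];Rm=np.array([[np.cos(a),-np.sin(a)],[np.sin(a),np.cos(a)]])
ks=Rm.T@(kw-S[:2])*1000; print('knob',kw,ks, 'angle',np.degrees(np.arctan2(-(ks[0]+62),-(ks[1]-75))),np.hypot(ks[0]+62,ks[1]-75))
pv=Rm@np.array([-.062,.075])+S[:2]; print('pivot',pv)
for n in [(-.105,0),(-.19,0)]: print(Rm@np.array(n)+S[:2])
# obstacle check heights along region
W=world(c)
E
```

```text
fit [ 0.5901 -0.1537 -1.5112] -86.58
[[-0.09, -0.54], [-0.52, 0.39], [0.75, 0.4], [-0.14, -0.32]]
fit [ 0.4458  0.2917 -1.8148] -103.98
[[-0.15, 0.21], [0.36, -0.12], [0.08, -0.02], [-0.61, -0.0], [0.05, -0.08], [0.26, 0.02]]
fit [ 0.6122  0.2751 -1.3614] -78.0
[[0.35, 0.82], [-0.36, -0.35], [0.12, 0.07], [-0.22, -0.38], [0.32, -0.07], [-0.19, -0.08]]
knob [ 0.53269663 -0.05710269] [-99.81922023 -51.57914689] angle 16.635053075335804 132.10818992641052
pivot [ 0.66130466 -0.0873111 ]
[ 0.58387535 -0.04885722]
[0.5788097 0.0359917]
```

```bash
cat > plan.py <<'E'
from fit import *
import json
from scipy.spatial.transform import Slerp
S=np.array([.5901,-.1537,np.radians(-86.58)])
def s2w(p):
    p=np.array(p,float)/1000; a=S[2]
    return np.array([np.cos(a)*p[0]-np.sin(a)*p[1]+S[0],np.sin(a)*p[0]+np.cos(a)*p[1]+S[1],p[2]])
def rot(yaw_deg,lean=0):
    # yaw: world azimuth of the 'forward' (tool y when upright), lean back by deg
    s,c=np.sin(np.radians(lean)),np.cos(np.radians(lean))
    M=np.array([[0,c,s],[1,0,0],[0,s,-c]])
    return R.from_euler('z',yaw_deg,degrees=True)*R.from_matrix(M)
def gp2tcp(gp,Rt): return np.array(gp)+Rt.apply([0,0,.011])
def rows(p,Rt,n,grip,hold=0,start=None):
    s=r.read_state(); p0=np.array(s['ee_pos']);R0=R.from_quat(s['eef_rot'])
    d=R0.inv().apply(np.array(p)-p0)*1000; rv=(R0.inv()*Rt).as_rotvec(degrees=True)
    print('dist',np.linalg.norm(d).round(1),'ang',np.linalg.norm(rv).round(1))
    out=[]
    for i in list(range(1,n+1))+[n]*hold:
        f=i/n; out.append(dict(xyz=[round(float(v),1) for v in d*f],rotation=[round(float(v),1) for v in rv*f],grip=grip))
    print(json.dumps(out))
def show(n,f,crop=None,k=1):
    c=cam(n); im=c['img']
    if crop: im=im[crop[1]:crop[3],crop[0]:crop[2]]
    if k!=1: im=cv2.resize(im,None,fx=k,fy=k,interpolation=cv2.INTER_CUBIC)
    cv2.imwrite('pics/'+f,im); return c
E
python3 - <<'E'
from plan import *
st()
Ra=rot(-86.58-35,10)
rows([.38,-.28,.30],Ra,8,80)
E
```

```text
t 0.15 p [ 0.1659 -0.6023  0.23  ] q [ 7.955e-01 -6.060e-01 -4.000e-04 -3.000e-04] F [ 0.8  0.5 -0.8] w 0.087
dist 393.2 ang 44.1
[{"xyz": [-31.7, -36.5, -8.7], "rotation": [-1.2, 0.5, -5.4], "grip": 80}, {"xyz": [-63.5, -73.0, -17.4], "rotation": [-2.4, 1.0, -10.7], "grip": 80}, {"xyz": [-95.2, -109.5, -26.2], "rotation": [-3.6, 1.4, -16.1], "grip": 80}, {"xyz": [-127.0, -146.0, -34.9], "rotation": [-4.8, 1.9, -21.5], "grip": 80}, {"xyz": [-158.7, -182.5, -43.6], "rotation": [-6.0, 2.4, -26.8], "grip": 80}, {"xyz": [-190.5, -219.0, -52.3], "rotation": [-7.2, 2.9, -32.2], "grip": 80}, {"xyz": [-222.2, -255.5, -61.1], "rotation": [-8.4, 3.3, -37.5], "grip": 80}, {"xyz": [-253.9, -292.0, -69.8], "rotation": [-9.5, 3.8, -42.9], "grip": 80}]
```

Emit:
{"api": "apply_moves", "payload": {"increments": [{"xyz":[-32,-36,-12],"rotation":[-1.2,0.5,-5.4],"grip":80},{"xyz":[-63,-73,-24],"rotation":[-2.4,1,-10.7],"grip":80},{"xyz":[-95,-110,-36],"rotation":[-3.6,1.4,-16],"grip":80},{"xyz":[-127,-146,-48],"rotation":[-4.8,1.9,-21.5],"grip":80},{"xyz":[-159,-182,-60],"rotation":[-6,2.4,-27],"grip":80}]}}

```text
time: 0.78
ee_pos: [0.2998, -0.3992, 0.2904]
eef_rot: [0.914, -0.401, -0.015, 0.054]
ft_force: [0.9, -0.5, 0.4]
width: 0.0602
```

Run:
```python
from plan import *
s=st(); print(np.round(s['joint_positions'],2))
rows([.40,-.06,.28],rot(-86.58,25),10,80)
```

```text
t 0.78 p [ 0.2998 -0.3992  0.2904] q [ 0.9143 -0.4012 -0.0154  0.0539] F [ 0.9 -0.5  0.4] w 0.0602
[ 1.04  0.03 -0.28  1.7   0.12  1.41 -0.09]
dist 353.8 ang 53.7
[{"xyz": [-18.2, -30.3, -2.6], "rotation": [-1.7, 1.3, -4.9], "grip": 80}, {"xyz": [-36.3, -60.5, -5.2], "rotation": [-3.4, 2.6, -9.9], "grip": 80}, {"xyz": [-54.5, -90.8, -7.8], "rotation": [-5.1, 3.9, -14.8], "grip": 80}, {"xyz": [-72.7, -121.0, -10.4], "rotation": [-6.8, 5.2, -19.7], "grip": 80}, {"xyz": [-90.8, -151.3, -13.0], "rotation": [-8.5, 6.5, -24.6], "grip": 80}, {"xyz": [-109.0, -181.5, -15.6], "rotation": [-10.2, 7.8, -29.6], "grip": 80}, {"xyz": [-127.2, -211.8, -18.2], "rotation": [-11.9, 9.1, -34.5], "grip": 80}, {"xyz": [-145.3, -242.0, -20.8], "rotation": [-13.6, 10.4, -39.4], "grip": 80}, {"xyz": [-163.5, -272.3, -23.4], "rotation": [-15.3, 11.7, -44.3], "grip": 80}, {"xyz": [-181.7, -302.5, -26.0], "rotation": [-17.0, 13.0, -49.3], "grip": 80}]
```

Emit:
{"api": "apply_moves", "payload": {"increments": [{"xyz":[-18,-30,-3],"rotation":[-1.7,1.3,-4.9],"grip":80},{"xyz":[-36,-60,-5],"rotation":[-3.4,2.6,-9.9],"grip":80},{"xyz":[-60,-100,-8],"rotation":[-5.6,4.3,-16.4],"grip":80},{"xyz":[-84,-140,-12],"rotation":[-8,6,-23],"grip":80},{"xyz":[-109,-181,-16],"rotation":[-10.2,7.8,-29.6],"grip":80}]}}

```text
time: 1.4
ee_pos: [0.3597, -0.1945, 0.2846]
eef_rot: [0.977, -0.145, -0.002, 0.156]
ft_force: [2.0, 0.8, 0.4]
width: 0.0594
```

Run:
```python
from plan import *
s=st(); print(np.round(s['joint_positions'],2))
Rt=rot(-86.58,35)
gp=np.array([.533,-.057,.070])
print(gp2tcp(gp,Rt))
rows(gp2tcp(gp,Rt)-Rt.apply([0,0,.13])+np.array([-.02,0,0]),Rt,5,80)
```

```text
t 1.4 p [ 0.3597 -0.1945  0.2846] q [ 0.977  -0.1454 -0.002   0.156 ] F [2.  0.8 0.4] w 0.0594
[ 0.79 -0.22 -0.57  1.94  0.2   1.37 -0.1 ]
[ 0.53337638 -0.0632981   0.06098933]
dist 279.7 ang 26.1
[{"xyz": [15.9, -53.0, 8.3], "rotation": [-3.3, 1.4, -3.8], "grip": 80}, {"xyz": [31.8, -106.0, 16.6], "rotation": [-6.6, 2.7, -7.6], "grip": 80}, {"xyz": [47.7, -159.0, 24.9], "rotation": [-10.0, 4.1, -11.4], "grip": 80}, {"xyz": [63.6, -212.0, 33.2], "rotation": [-13.3, 5.4, -15.2], "grip": 80}, {"xyz": [79.5, -265.0, 41.5], "rotation": [-16.6, 6.8, -19.0], "grip": 80}]
```

Emit:
{"api": "apply_moves", "payload": {"increments": [{"xyz":[0,-53,5],"rotation":[-3.3,1.4,-3.8],"grip":80},{"xyz":[0,-106,10],"rotation":[-6.6,2.7,-7.6],"grip":80},{"xyz":[5,-159,16],"rotation":[-10,4.1,-11.4],"grip":80},{"xyz":[20,-212,22],"rotation":[-13.3,5.4,-15.2],"grip":80},{"xyz":[50,-265,30],"rotation":[-16.6,6.8,-19],"grip":80}]}}

```text
time: 2.02
ee_pos: [0.4748, 0.0171, 0.182]
eef_rot: [0.955, 0.024, 0.009, 0.297]
ft_force: [0.9, -1.5, 2.4]
width: 0.0594
```

Run:
```python
from plan import *
s=st(); print(np.round(s['joint_positions'],2))
Rt=rot(-86.58,35)
gp=np.array([.533,-.057,.070])
rows(gp2tcp(gp,Rt)-Rt.apply([0,0,.09]),Rt,4,80)
show('wrist','w1.png')
```

```text
t 2.02 p [0.4748 0.0171 0.182 ] q [0.9546 0.0241 0.0089 0.2966] F [ 0.9 -1.5  2.4] w 0.0594
[ 0.4   0.35 -1.06  1.85  0.78  1.56 -0.83]
dist 78.4 ang 0.7
[{"xyz": [13.5, -0.2, 14.3], "rotation": [-0.1, 0.0, -0.1], "grip": 80}, {"xyz": [26.9, -0.4, 28.5], "rotation": [-0.2, 0.1, -0.2], "grip": 80}, {"xyz": [40.4, -0.6, 42.8], "rotation": [-0.4, 0.1, -0.4], "grip": 80}, {"xyz": [53.8, -0.8, 57.1], "rotation": [-0.5, 0.1, -0.5], "grip": 80}]
```

View pics/w1.png

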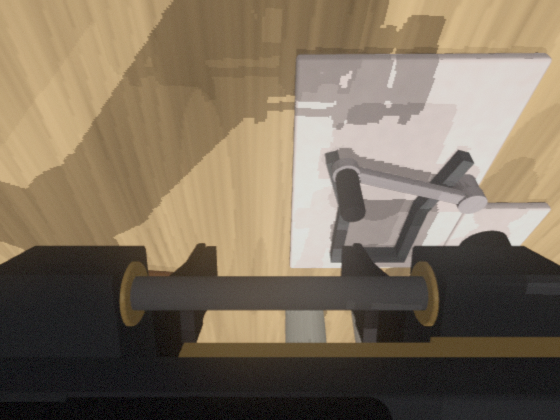

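Run:
```python
from plan import *
import pickle
c=cam('wrist'); pickle.dump(c,open('w1.pkl','wb'))
pts=[[-190,-95,12],[-190,95,12],[100,-95,12],[-20,95,12],[-62,75,40],[-105,-55,27],[-105,-67,27],[-105,55,27],[-105,67,27],[-99,-50,85]]
print(proj(c,[s2w(p) for p in pts]).round(1).tolist())
im=cv2.resize(c['img'][40:280,280:560],None,fx=2.8,fy=2.5,interpolation=cv2.INTER_CUBIC);im=cv2.resize(c['img'][40:250,280:560],None,fx=2.8,fy=2.8,interpolation=cv2.INTER_CUBIC)
cv2.imwrite('pics/w1c.png',im)
```

```text
[[295.0, 76.2], [556.3, 77.6], [287.9, 279.2], [465.6, 224.2], [471.2, 219.2], [337.5, 175.4], [323.9, 175.3], [463.0, 176.4], [476.7, 176.5], [349.9, 231.9]]
```

View pics/w1c.png

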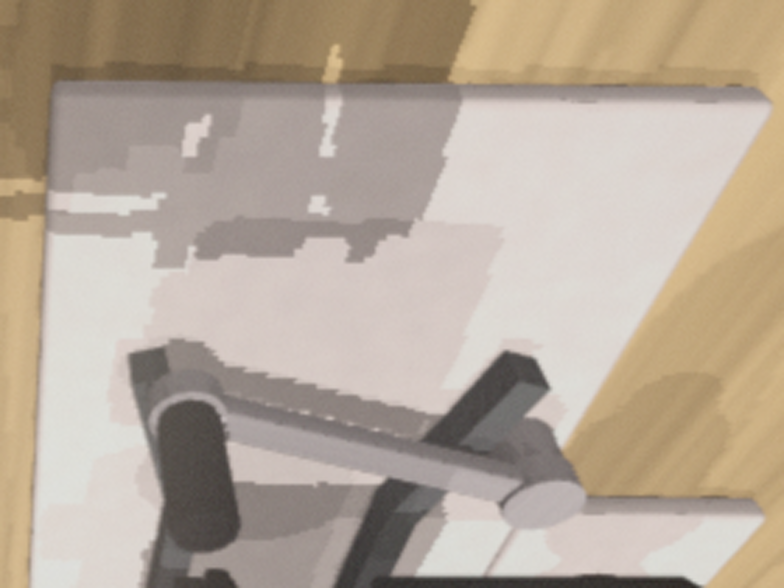

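Run:
```python
from plan import *
s=st(); print(np.round(s['joint_positions'],2))
Rt=rot(-86.58,35)
k=s2w([-99,-49,70]);print(k)
rows(gp2tcp(k,Rt)-Rt.apply([0,0,.06]),Rt,3,80)
rows(gp2tcp(k,Rt),Rt,5,80)
```

```text
t 2.12 p [0.4736 0.0197 0.1742] q [0.9558 0.0287 0.0019 0.2926] F [-1.  -0.9 -1.2] w 0.0598
[ 0.4   0.37 -1.05  1.85  0.78  1.56 -0.82]
[ 0.53528144 -0.0577994   0.07      ]
dist 100.7 ang 1.3
[{"xyz": [19.3, 2.8, 27.3], "rotation": [-0.3, 0.2, 0.1], "grip": 80}, {"xyz": [38.6, 5.5, 54.6], "rotation": [-0.7, 0.5, 0.2], "grip": 80}, {"xyz": [57.9, 8.3, 82.0], "rotation": [-1.0, 0.7, 0.3], "grip": 80}]
dist 153.9 ang 1.3
[{"xyz": [11.7, 1.9, 28.4], "rotation": [-0.2, 0.1, 0.1], "grip": 80}, {"xyz": [23.5, 3.7, 56.8], "rotation": [-0.4, 0.3, 0.1], "grip": 80}, {"xyz": [35.2, 5.6, 85.2], "rotation": [-0.6, 0.4, 0.2], "grip": 80}, {"xyz": [47.0, 7.5, 113.6], "rotation": [-0.8, 0.6, 0.2], "grip": 80}, {"xyz": [58.7, 9.3, 142.0], "rotation": [-1.0, 0.7, 0.3], "grip": 80}]
```

Emit:
{"api": "apply_moves", "payload": {"increments": [{"xyz":[20,3,27],"rotation":[-0.3,0.2,0.1],"grip":80},{"xyz":[40,6,50],"rotation":[-0.7,0.5,0.2],"grip":80},{"xyz":[58,8,75],"rotation":[-1,0.7,0.3],"grip":80},{"xyz":[58,9,95],"rotation":[-1,0.7,0.3],"grip":80},{"xyz":[58,9,100],"rotation":[-1,0.7,0.3],"grip":80}]}}

```text
time: 2.75
ee_pos: [0.533, -0.0416, 0.0952]
eef_rot: [0.953, 0.028, 0.008, 0.301]
ft_force: [0.3, 0.6, -0.9]
width: 0.0595
```

Run:
```python
from plan import *
s=st(); print(np.round(s['joint_positions'],2))
Rt=rot(-86.58,35)
k=s2w([-99,-49,70])
rows(gp2tcp(k,Rt),Rt,3,80)
c=show('wrist','w2.png')
print(proj(c,[s2w(p) for p in [[-99,-49,85],[-62,75,40]]]).round(1))
show('scene','s2.png',(150,80,330,260),3)
```

```text
t 2.75 p [ 0.533  -0.0416  0.0952] q [0.9532 0.0275 0.0079 0.301 ] F [ 0.3  0.6 -0.9] w 0.0595
[ 0.39  0.54 -0.93  1.84  0.97  1.45 -0.84]
dist 41.0 ang 0.2
[{"xyz": [0.5, -0.4, 13.7], "rotation": [0.0, 0.0, -0.0], "grip": 80}, {"xyz": [1.0, -0.8, 27.3], "rotation": [0.0, 0.1, -0.0], "grip": 80}, {"xyz": [1.4, -1.1, 41.0], "rotation": [0.1, 0.1, -0.1], "grip": 80}]
[[284.  270.5]
 [468.7 240.3]]
```

View pics/w2.png

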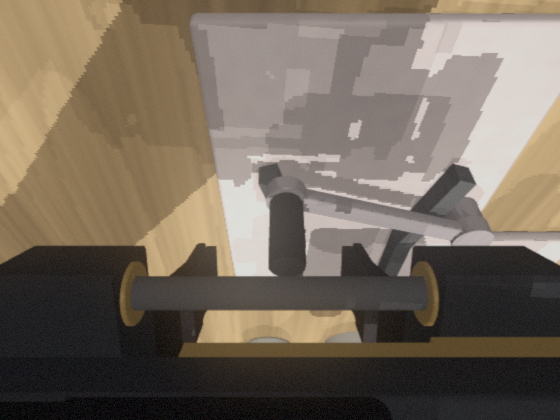

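View pics/s2.png

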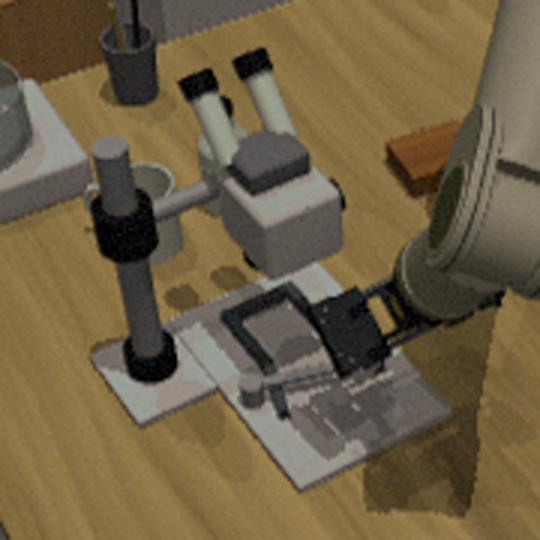

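Emit:
{"api": "apply_moves", "payload": {"increments": [{"xyz":[1,0,20],"rotation":[0,0,0],"grip":80},{"xyz":[2,0,40],"rotation":[0,0,0],"grip":80},{"xyz":[2,0,40],"grip":170,"rotation":[0,0,0]},{"xyz":[2,0,40],"grip":210,"rotation":[0,0,0]},{"xyz":[2,0,40],"grip":210,"rotation":[0,0,0]}], "squeeze": 6}}

```text
time: 3.48
ee_pos: [0.5371, -0.0629, 0.0636]
eef_rot: [0.953, 0.028, 0.009, 0.301]
ft_force: [0.9, -1.0, -0.2]
width: 0.0373
```

Run:
```python
from plan import *
s=st(); print(np.round(s['joint_positions'],2))
Rt=R.from_quat(s['eef_rot'])
gp=np.array(s['ee_pos'])-Rt.apply([0,0,.011]); print(gp, s2w([-62,75,0]))
a=S[2]
d=gp[:2]-s2w([-62,75,0])[:2]; dl=np.array([np.cos(a)*d[0]+np.sin(a)*d[1],-np.sin(a)*d[0]+np.cos(a)*d[1]])
print(np.hypot(*dl),np.arctan2(-dl[0],-dl[1]))
```

```text
t 3.48 p [ 0.5371 -0.0629  0.0636] q [0.9533 0.0281 0.0091 0.3007] F [ 0.9 -1.  -0.2] w 0.0373
[ 0.4   0.58 -0.89  1.86  1.02  1.4  -0.86]
[ 0.53672645 -0.05657358  0.07258003] [ 0.66126783 -0.08733631  0.        ]
0.12828445490504575 0.3018510421313076
```

```bash
cat >> plan.py <<'E'
def arc(th0,th1,n,grip,Rt=None,z=None,r0=.130):
    s=r.read_state(); p0=np.array(s['ee_pos']);R0=R.from_quat(s['eef_rot'])
    Rt=R0 if Rt is None else Rt
    out=[]
    for i in range(1,n+1):
        t=th0+(th1-th0)*i/n
        k=s2w([-62-r0*1000*np.sin(t),75-r0*1000*np.cos(t),0]); k[2]=(p0-R0.apply([0,0,.011]))[2] if z is None else z
        rv=(R0.inv()*Slerp([0,1],R.concatenate([R0,Rt]))(i/n)); 
        d=R0.inv().apply(k+ (R0*rv).apply([0,0,.011])-p0)*1000
        out.append(dict(xyz=[round(float(v)) for v in d],rotation=[round(float(v),1) for v in rv.as_rotvec(degrees=True)],grip=grip))
    print(json.dumps(out))
def theta():
    s=r.read_state(); Rt=R.from_quat(s['eef_rot']); gp=np.array(s['ee_pos'])-Rt.apply([0,0,.011]); a=S[2]
    d=gp[:2]-s2w([-62,75,0])[:2]; dl=np.array([np.cos(a)*d[0]+np.sin(a)*d[1],-np.sin(a)*d[0]+np.cos(a)*d[1]])
    print('r,theta',np.hypot(*dl),np.arctan2(-dl[0],-dl[1]),'gpz',gp[2])
E
python3 - <<'E'
from plan import *
theta(); arc(.295,1.03,4,230)
E
```

```text
r,theta 0.12828445490504575 0.3018510421313076 gpz 0.07258002583439213
[{"xyz": [7, -18, -12], "rotation": [0.0, 0.0, 0.0], "grip": 230}, {"xyz": [20, -34, -24], "rotation": [0.0, 0.0, 0.0], "grip": 230}, {"xyz": [36, -49, -34], "rotation": [0.0, 0.0, 0.0], "grip": 230}, {"xyz": [56, -60, -42], "rotation": [0.0, 0.0, 0.0], "grip": 230}]
```

Emit:
{"api": "apply_moves", "payload": {"increments": [{"xyz":[0,0,0],"rotation":[0,0,0],"grip":230},{"xyz":[0,0,0],"rotation":[0,0,0],"grip":230},{"xyz":[0,0,0],"rotation":[0,0,0],"grip":230}]}}

```text
time: 3.85
ee_pos: [0.5381, -0.0628, 0.0639]
eef_rot: [0.953, 0.028, 0.01, 0.301]
ft_force: [4.8, -1.0, -0.7]
width: 0.0199
```

Emit:
{"api": "apply_moves", "payload": {"increments": [{"xyz":[7,-18,-12],"rotation":[0,0,0],"grip":230},{"xyz":[20,-34,-24],"rotation":[0,0,0],"grip":230},{"xyz":[36,-49,-34],"rotation":[0,0,0],"grip":230},{"xyz":[56,-60,-42],"rotation":[0,0,0],"grip":230}]}}

```text
time: 4.35
ee_pos: [0.5891, 0.0156, 0.0637]
eef_rot: [0.953, 0.029, 0.009, 0.3]
ft_force: [-3.2, 2.0, -0.1]
width: 0.0197
```

Run:
```python
from plan import *
s=st(); print(np.round(s['joint_positions'],2)); theta(); arc(1.0,1.6,4,230)
```

```text
t 4.35 p [0.5891 0.0156 0.0637] q [0.9535 0.029  0.0095 0.2999] F [-3.2  2.  -0.1] w 0.0197
[ 0.23  0.71 -0.87  1.67  1.03  1.52 -0.9 ]
r,theta 0.13115801266422134 1.0439942807425402 gpz 0.07273825435584488
[{"xyz": [13, -4, -3], "rotation": [0.0, 0.0, 0.0], "grip": 230}, {"xyz": [31, -10, -7], "rotation": [0.0, 0.0, 0.0], "grip": 230}, {"xyz": [50, -13, -9], "rotation": [0.0, 0.0, 0.0], "grip": 230}, {"xyz": [70, -14, -9], "rotation": [0.0, 0.0, 0.0], "grip": 230}]
```

Gripped and swinging well. Continue to about 2.15.

Run:
```python
from plan import *
arc(1.044,2.18,10,230)
```

```text
[{"xyz": [14, -5, -3], "rotation": [0.0, 0.0, 0.0], "grip": 230}, {"xyz": [28, -9, -6], "rotation": [0.0, 0.0, 0.0], "grip": 230}, {"xyz": [42, -12, -8], "rotation": [0.0, 0.0, 0.0], "grip": 230}, {"xyz": [57, -13, -9], "rotation": [0.0, 0.0, 0.0], "grip": 230}, {"xyz": [71, -13, -9], "rotation": [0.0, 0.0, 0.0], "grip": 230}, {"xyz": [86, -12, -9], "rotation": [0.0, 0.0, 0.0], "grip": 230}, {"xyz": [100, -10, -7], "rotation": [0.0, 0.0, 0.0], "grip": 230}, {"xyz": [114, -6, -4], "rotation": [0.0, 0.0, 0.0], "grip": 230}, {"xyz": [128, -1, 0], "rotation": [0.0, 0.0, 0.0], "grip": 230}, {"xyz": [140, 6, 4], "rotation": [0.0, 0.0, 0.0], "grip": 230}]
```

Emit:
{"api": "apply_moves", "payload": {"increments": [{"xyz":[14,-5,-3],"rotation":[0,0,0],"grip":230},{"xyz":[28,-9,-6],"rotation":[0,0,0],"grip":230},{"xyz":[42,-12,-8],"rotation":[0,0,0],"grip":230},{"xyz":[57,-13,-9],"rotation":[0,0,0],"grip":230},{"xyz":[71,-13,-9],"rotation":[0,0,0],"grip":230}]}}

```text
time: 4.97
ee_pos: [0.6591, 0.0363, 0.0635]
eef_rot: [0.954, 0.029, 0.009, 0.3]
ft_force: [-1.2, 0.2, 1.0]
width: 0.0197
```

Run:
```python
from plan import *
s=st(); print(np.round(s['joint_positions'],2)); theta(); arc(1.6,2.18,5,230)
```

```text
t 4.97 p [0.6591 0.0363 0.0635] q [0.9535 0.0293 0.0091 0.2997] F [-1.2  0.2  1. ] w 0.0197
[ 0.14  0.83 -0.82  1.45  1.08  1.58 -0.83]
r,theta 0.1299890140382766 1.6106195779175285 gpz 0.07251181773985702
[{"xyz": [14, 1, 1], "rotation": [0.0, 0.0, 0.0], "grip": 230}, {"xyz": [28, 4, 2], "rotation": [0.0, 0.0, 0.0], "grip": 230}, {"xyz": [43, 7, 5], "rotation": [0.0, 0.0, 0.0], "grip": 230}, {"xyz": [56, 13, 9], "rotation": [0.0, 0.0, 0.0], "grip": 230}, {"xyz": [69, 19, 13], "rotation": [0.0, 0.0, 0.0], "grip": 230}]
```

Emit:
{"api": "apply_moves", "payload": {"increments": [{"xyz":[14,1,1],"rotation":[0,0,0],"grip":230},{"xyz":[28,4,2],"rotation":[0,0,0],"grip":230},{"xyz":[43,7,5],"rotation":[0,0,0],"grip":230},{"xyz":[56,13,9],"rotation":[0,0,0],"grip":230},{"xyz":[69,19,13],"rotation":[0,0,0],"grip":230}]}}

```text
time: 5.6
ee_pos: [0.7297, 0.0174, 0.0635]
eef_rot: [0.954, 0.029, 0.009, 0.3]
ft_force: [-0.6, 0.6, 0.5]
width: 0.0197
```

Emit:
{"api": "apply_moves", "payload": {"increments": [{"xyz":[0,0,0],"rotation":[0,0,0],"grip":160},{"xyz":[0,0,0],"rotation":[0,0,0],"grip":80},{"xyz":[0,0,0],"rotation":[0,0,0],"grip":80},{"xyz":[0,0,0],"rotation":[0,0,0],"grip":80}]}}

```text
time: 6.1
ee_pos: [0.7295, 0.0177, 0.0636]
eef_rot: [0.954, 0.03, 0.009, 0.3]
ft_force: [-0.9, -0.1, -0.2]
width: 0.0517
```

Run:
```python
from plan import *
s=st(); print(np.round(s['joint_positions'],2)); theta()
C=np.array([.4458,.2917]);a=np.radians(-103.98)
f=C-.036*np.array([np.cos(a),np.sin(a)]); print('fin',f)
Rt=rot(-103.98,0)
rows([f[0],f[1],.2],Rt,8,100)
```

```text
t 6.1 p [0.7295 0.0177 0.0636] q [0.9536 0.0297 0.009  0.2996] F [-0.9 -0.1 -0.2] w 0.0517
[ 0.1   0.92 -0.78  1.25  1.12  1.6  -0.7 ]
r,theta 0.1303778287843878 2.1781354633089363 gpz 0.07265345166795603
fin [0.45449699 0.32663368]
dist 435.5 ang 38.9
[{"xyz": [-31.9, -23.6, -37.2], "rotation": [4.3, -0.7, 2.1], "grip": 100}, {"xyz": [-63.9, -47.3, -74.5], "rotation": [8.7, -1.3, 4.2], "grip": 100}, {"xyz": [-95.8, -70.9, -111.7], "rotation": [13.0, -2.0, 6.4], "grip": 100}, {"xyz": [-127.7, -94.5, -148.9], "rotation": [17.3, -2.6, 8.5], "grip": 100}, {"xyz": [-159.7, -118.2, -186.1], "rotation": [21.6, -3.3, 10.6], "grip": 100}, {"xyz": [-191.6, -141.8, -223.4], "rotation": [26.0, -4.0, 12.7], "grip": 100}, {"xyz": [-223.5, -165.4, -260.6], "rotation": [30.3, -4.6, 14.9], "grip": 100}, {"xyz": [-255.5, -189.0, -297.8], "rotation": [34.6, -5.3, 17.0], "grip": 100}]
```

Emit:
{"api": "apply_moves", "payload": {"increments": [{"xyz":[0,0,-40],"rotation":[0,0,0],"grip":80},{"xyz":[0,-5,-85],"rotation":[0,0,0],"grip":80},{"xyz":[-32,-35,-115],"rotation":[6,-1,3],"grip":80},{"xyz":[-75,-60,-150],"rotation":[12,-2,6],"grip":80},{"xyz":[-120,-90,-185],"rotation":[18,-3,9],"grip":80}]}}

```text
time: 6.72
ee_pos: [0.5987, 0.1897, 0.1645]
eef_rot: [0.988, -0.053, 0.003, 0.144]
ft_force: [0.0, -1.0, 1.1]
width: 0.0598
```

Run:
```python
from plan import *
s=st(); print(np.round(s['joint_positions'],2))
rows([.4545,.3266,.18],rot(-103.98,0),5,80)
```

```text
t 6.72 p [0.5987 0.1897 0.1645] q [ 0.9881 -0.0527  0.0029  0.1444] F [ 0.  -1.   1.1] w 0.0598
[ 0.16  0.69 -1.02  1.4   0.77  1.6  -1.  ]
dist 199.4 ang 18.4
[{"xyz": [-31.4, -22.2, -10.5], "rotation": [3.3, -0.5, 1.6], "grip": 80}, {"xyz": [-62.9, -44.3, -21.0], "rotation": [6.6, -0.9, 3.1], "grip": 80}, {"xyz": [-94.3, -66.5, -31.5], "rotation": [9.9, -1.4, 4.7], "grip": 80}, {"xyz": [-125.8, -88.7, -42.1], "rotation": [13.2, -1.9, 6.3], "grip": 80}, {"xyz": [-157.2, -110.8, -52.6], "rotation": [16.5, -2.4, 7.8], "grip": 80}]
```

Emit:
{"api": "apply_moves", "payload": {"increments": [{"xyz":[-31,-22,-10],"rotation":[3.3,-0.5,1.6],"grip":80},{"xyz":[-63,-44,-21],"rotation":[6.6,-0.9,3.1],"grip":80},{"xyz":[-94,-66,-31],"rotation":[9.9,-1.4,4.7],"grip":80},{"xyz":[-126,-89,-42],"rotation":[13.2,-1.9,6.3],"grip":80},{"xyz":[-157,-111,-52],"rotation":[16.5,-2.4,7.8],"grip":80}]}}

```text
time: 7.35
ee_pos: [0.4536, 0.3274, 0.1797]
eef_rot: [0.993, -0.122, -0.0, -0.001]
ft_force: [0.3, -1.4, 0.6]
width: 0.0598
```

Emit:
{"api": "apply_moves", "payload": {"increments": [{"xyz":[0,0,0],"rotation":[0,0,0],"grip":80}]}}

```text
time: 7.48
ee_pos: [0.4514, 0.3288, 0.1803]
eef_rot: [0.993, -0.12, 0.0, -0.001]
ft_force: [0.4, -0.6, -0.3]
width: 0.0596
```

Run:
```python
from plan import *
import pickle
s=st(); print(np.round(s['joint_positions'],2))
c=show('wrist','w3.png'); pickle.dump(c,open('w3.pkl','wb'))
C=[.4458,.2917];a=np.radians(-103.98)
M=np.array([[np.cos(a),-np.sin(a)],[np.sin(a),np.cos(a)]])
mod=np.array([[-50,32,12],[-50,-32,12],[50,26,12],[50,-26,12],[38,32,12],[38,-32,12],[-50,7,44],[-50,-7,44],[-22,7,44],[-22,-7,44]])/1000
print(proj(c,np.c_[mod[:,:2]@M.T+C,mod[:,2]]).round(1).tolist())
```

```text
t 7.47 p [0.4514 0.3288 0.1803] q [ 9.927e-01 -1.202e-01  4.000e-04 -1.400e-03] F [ 0.4 -0.6 -0.3] w 0.0596
[ 0.26  0.5  -1.24  1.66  0.49  1.33 -1.31]
[[319.3, 179.4], [248.1, 179.3], [309.9, 281.4], [256.3, 281.3], [316.5, 270.0], [249.9, 269.8], [292.9, 186.1], [275.7, 186.1], [292.4, 219.2], [275.6, 219.2]]
```

View pics/w3.png

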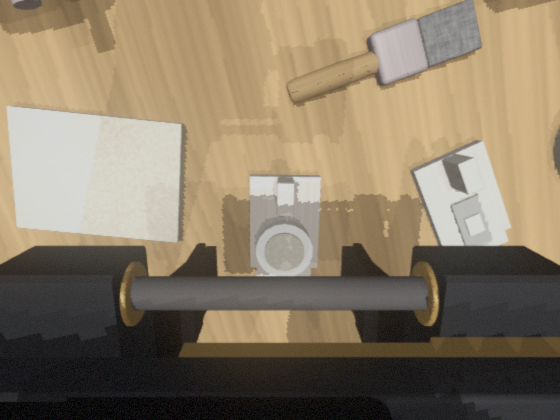

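Run:
```python
from plan import *
rows([.4555,.328,.025],rot(-104.0,0),5,80)
```

```text
dist 155.1 ang 0.1
[{"xyz": [0.5, -0.1, 31.0], "rotation": [-0.0, -0.0, 0.0], "grip": 80}, {"xyz": [1.0, -0.3, 62.0], "rotation": [-0.0, -0.0, 0.0], "grip": 80}, {"xyz": [1.4, -0.4, 93.1], "rotation": [-0.1, -0.0, 0.1], "grip": 80}, {"xyz": [1.9, -0.5, 124.1], "rotation": [-0.1, -0.0, 0.1], "grip": 80}, {"xyz": [2.4, -0.7, 155.1], "rotation": [-0.1, -0.0, 0.1], "grip": 80}]
```

Emit:
{"api": "apply_moves", "payload": {"increments": [{"xyz":[2,-1,40],"rotation":[0,0,0],"grip":80},{"xyz":[2,-1,80],"rotation":[0,0,0],"grip":80},{"xyz":[2,-1,115],"rotation":[0,0,0],"grip":80},{"xyz":[2,-1,130],"rotation":[0,0,0],"grip":80},{"xyz":[2,-1,130],"rotation":[0,0,0],"grip":80}]}}

```text
time: 8.15
ee_pos: [0.4553, 0.328, 0.0498]
eef_rot: [0.993, -0.121, 0.0, -0.0]
ft_force: [0.3, 0.8, -0.4]
width: 0.0598
```

Run:
```python
from plan import *
st()
rows([.4555,.328,.025],rot(-104.0,0),2,80)
show('wrist','w4.png',(160,180,400,300),3)
show('scene','s4.png',(300,220,440,320),5)
```

```text
t 8.15 p [0.4553 0.328  0.0498] q [ 9.926e-01 -1.211e-01  1.000e-04 -4.000e-04] F [ 0.3  0.8 -0.4] w 0.0598
dist 24.8 ang 0.1
[{"xyz": [0.1, -0.0, 12.4], "rotation": [-0.0, -0.0, 0.0], "grip": 80}, {"xyz": [0.2, -0.0, 24.8], "rotation": [-0.0, -0.0, 0.1], "grip": 80}]
```

View pics/w4.png

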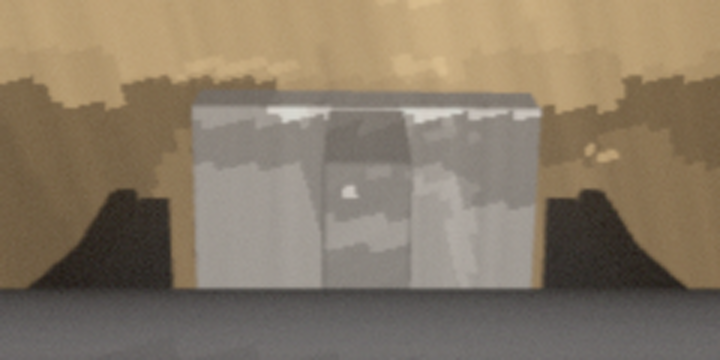

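View pics/s4.png

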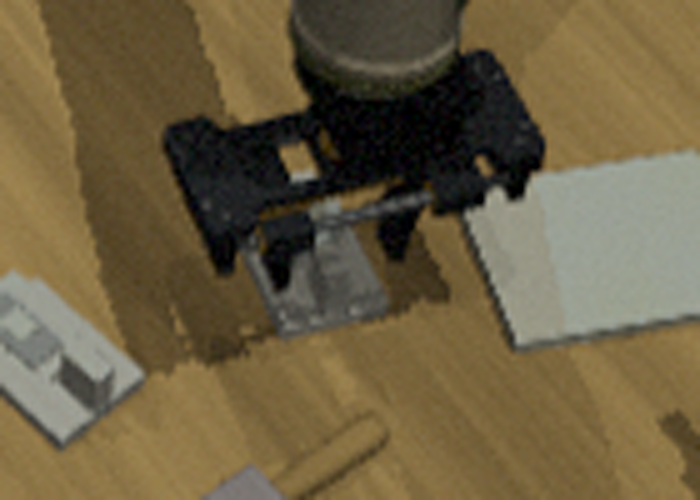

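Emit:
{"api": "apply_moves", "payload": {"increments": [{"xyz":[1,0,12],"rotation":[0,0,0],"grip":80},{"xyz":[1,0,24],"rotation":[0,0,0],"grip":80},{"xyz":[1,0,25],"rotation":[0,0,0],"grip":80},{"xyz":[1,0,25],"rotation":[0,0,0],"grip":160},{"xyz":[1,0,25],"rotation":[0,0,0],"grip":240}], "squeeze": 25}}

```text
time: 8.88
ee_pos: [0.457, 0.3289, 0.0266]
eef_rot: [0.993, -0.121, 0.001, -0.001]
ft_force: [0.8, 0.4, 0.2]
width: 0.0468
```

Emit:
{"api": "apply_moves", "payload": {"increments": [{"xyz":[0,0,0],"rotation":[0,0,0],"grip":240},{"xyz":[0,0,0],"rotation":[0,0,0],"grip":240},{"xyz":[0,0,0],"rotation":[0,0,0],"grip":240},{"xyz":[0,0,0],"rotation":[0,0,0],"grip":240}]}}

```text
time: 9.38
ee_pos: [0.457, 0.3289, 0.0266]
eef_rot: [0.993, -0.121, 0.001, -0.001]
ft_force: [-0.6, 0.3, 0.6]
width: 0.0138
```

Run:
```python
from plan import *
st()
t=s2w([-159,0,0]);print(t)
rows([t[0],t[1],.12],rot(-86.58,0),9,240)
```

```text
t 9.38 p [0.457  0.3289 0.0266] q [ 0.9926 -0.1211  0.0012 -0.0015] F [-0.6  0.3  0.6] w 0.0138
[0.58061488 0.00501683 0.        ]
dist 359.0 ang 17.3
[{"xyz": [22.0, 31.6, -10.4], "rotation": [-0.0, -0.0, -1.9], "grip": 240}, {"xyz": [44.0, 63.2, -20.9], "rotation": [-0.0, -0.0, -3.9], "grip": 240}, {"xyz": [66.0, 94.8, -31.3], "rotation": [-0.1, -0.0, -5.8], "grip": 240}, {"xyz": [88.0, 126.4, -41.7], "rotation": [-0.1, -0.1, -7.7], "grip": 240}, {"xyz": [110.0, 158.0, -52.1], "rotation": [-0.1, -0.1, -9.6], "grip": 240}, {"xyz": [132.0, 189.6, -62.6], "rotation": [-0.1, -0.1, -11.6], "grip": 240}, {"xyz": [154.0, 221.2, -73.0], "rotation": [-0.1, -0.1, -13.5], "grip": 240}, {"xyz": [176.0, 252.7, -83.4], "rotation": [-0.1, -0.1, -15.4], "grip": 240}, {"xyz": [198.0, 284.3, -93.9], "rotation": [-0.2, -0.1, -17.3], "grip": 240}]
```

Emit:
{"api": "apply_moves", "payload": {"increments": [{"xyz":[0,0,-10],"rotation":[0,0,0],"grip":240},{"xyz":[0,0,-30],"rotation":[0,0,0],"grip":240},{"xyz":[0,0,-55],"rotation":[0,0,0],"grip":240},{"xyz":[0,0,-80],"rotation":[0,0,0],"grip":240},{"xyz":[0,0,-94],"rotation":[0,0,0],"grip":240}]}}

```text
time: 10.0
ee_pos: [0.4571, 0.3292, 0.1229]
eef_rot: [0.993, -0.121, 0.002, -0.002]
ft_force: [0.7, -0.3, -2.7]
width: 0.0138
```

Run:
```python
from plan import *
s=st();print(np.round(s['joint_positions'],2))
t=s2w([-159,0,0])
rows([t[0],t[1],.12],rot(-86.58,0),10,240)
show('wrist','w5.png')
```

```text
t 10.0 p [0.4571 0.3292 0.1229] q [ 0.9927 -0.121   0.0021 -0.0021] F [ 0.7 -0.3 -2.7] w 0.0138
[ 0.22  0.57 -1.19  1.72  0.56  1.24 -1.35]
dist 346.9 ang 17.3
[{"xyz": [19.8, 28.5, 0.2], "rotation": [-0.0, -0.0, -1.7], "grip": 240}, {"xyz": [39.6, 57.0, 0.5], "rotation": [-0.0, -0.1, -3.5], "grip": 240}, {"xyz": [59.3, 85.5, 0.7], "rotation": [-0.1, -0.1, -5.2], "grip": 240}, {"xyz": [79.1, 114.0, 0.9], "rotation": [-0.1, -0.1, -6.9], "grip": 240}, {"xyz": [98.9, 142.5, 1.2], "rotation": [-0.1, -0.1, -8.7], "grip": 240}, {"xyz": [118.7, 171.0, 1.4], "rotation": [-0.1, -0.2, -10.4], "grip": 240}, {"xyz": [138.4, 199.5, 1.6], "rotation": [-0.2, -0.2, -12.1], "grip": 240}, {"xyz": [158.2, 228.0, 1.9], "rotation": [-0.2, -0.2, -13.9], "grip": 240}, {"xyz": [178.0, 256.5, 2.1], "rotation": [-0.2, -0.2, -15.6], "grip": 240}, {"xyz": [197.8, 285.0, 2.3], "rotation": [-0.2, -0.3, -17.3], "grip": 240}]
```

View pics/w5.png

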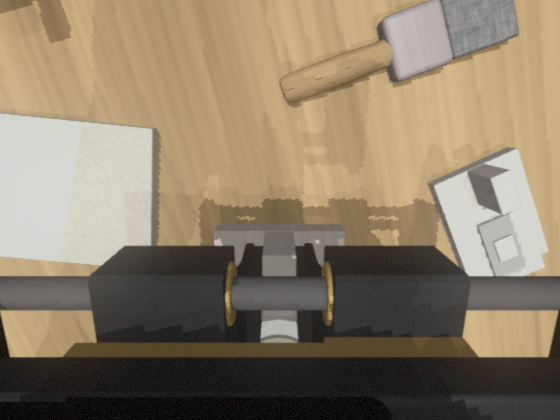

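Emit:
{"api": "apply_moves", "payload": {"increments": [{"xyz":[20,28,0],"rotation":[0,0,-1.7],"grip":240},{"xyz":[45,64,0],"rotation":[0,0,-4],"grip":240},{"xyz":[73,105,1],"rotation":[0,0,-6.4],"grip":240},{"xyz":[101,146,1],"rotation":[0,0,-8.9],"grip":240},{"xyz":[125,180,1],"rotation":[0,0,-11],"grip":240}]}}

```text
time: 10.68
ee_pos: [0.5359, 0.1224, 0.1222]
eef_rot: [1.0, -0.025, 0.003, -0.002]
ft_force: [0.9, -0.0, -1.7]
width: 0.0142
```

Run:
```python
from plan import *
s=st();print(np.round(s['joint_positions'],2))
t=s2w([-159,0,0])
rows([t[0],t[1],.12],rot(-86.58,0),4,240)
```

```text
t 10.68 p [0.5359 0.1224 0.1222] q [ 0.9997 -0.0253  0.0026 -0.0019] F [ 0.9 -0.  -1.7] w 0.0142
[ 0.67  0.57 -1.25  1.75  0.57  1.24 -0.77]
dist 125.6 ang 6.3
[{"xyz": [12.6, 28.7, 0.5], "rotation": [-0.1, -0.1, -1.6], "grip": 240}, {"xyz": [25.3, 57.5, 1.0], "rotation": [-0.1, -0.1, -3.2], "grip": 240}, {"xyz": [37.9, 86.2, 1.5], "rotation": [-0.2, -0.2, -4.7], "grip": 240}, {"xyz": [50.6, 115.0, 2.0], "rotation": [-0.2, -0.3, -6.3], "grip": 240}]
```

Emit:
{"api": "apply_moves", "payload": {"increments": [{"xyz":[13,30,0],"rotation":[-0.1,-0.1,-1.6],"grip":240},{"xyz":[26,60,1],"rotation":[-0.1,-0.1,-3.2],"grip":240},{"xyz":[39,88,1],"rotation":[-0.2,-0.2,-4.7],"grip":240},{"xyz":[51,115,2],"rotation":[-0.2,-0.3,-6.3],"grip":240},{"xyz":[51,115,2],"rotation":[-0.2,-0.3,-6.3],"grip":240}]}}

```text
time: 11.3
ee_pos: [0.5815, 0.002, 0.1192]
eef_rot: [1.0, 0.028, -0.001, 0.0]
ft_force: [-0.3, 0.7, -3.2]
width: 0.0137
```

Run:
```python
from plan import *
import pickle
s=st();print(np.round(s['joint_positions'],2))
t=s2w([-159,0,0])
rows([t[0],t[1],.05],rot(-86.58,0),4,240)
c=show('wrist','w6.png'); pickle.dump(c,open('w6.pkl','wb'))
pts=[[-190,-95,12],[-190,95,12],[-20,95,12],[-62,75,40],[-105,-55,27],[-105,-67,27],[-105,55,27],[-105,67,27]]
print(proj(c,[s2w(p) for p in pts]).round(1).tolist())
c=show('top','t6.png',(265,120,395,220),6)
```

```text
t 11.3 p [0.5815 0.002  0.1192] q [ 9.996e-01  2.760e-02 -6.000e-04  1.000e-04] F [-0.3  0.7 -3.2] w 0.0137
[ 0.82  0.65 -1.22  1.67  0.63  1.28 -0.47]
dist 69.2 ang 0.3
[{"xyz": [-0.1, -0.8, 17.3], "rotation": [0.0, 0.0, -0.1], "grip": 240}, {"xyz": [-0.3, -1.5, 34.6], "rotation": [0.0, 0.0, -0.1], "grip": 240}, {"xyz": [-0.4, -2.3, 51.9], "rotation": [0.0, 0.0, -0.2], "grip": 240}, {"xyz": [-0.6, -3.1, 69.2], "rotation": [0.0, 0.1, -0.3], "grip": 240}]
[[147.8, 165.2], [411.5, 163.9], [393.4, 366.0], [382.2, 342.8], [205.9, 282.2], [189.7, 282.2], [354.3, 281.6], [370.5, 281.5]]
```

View pics/w6.png

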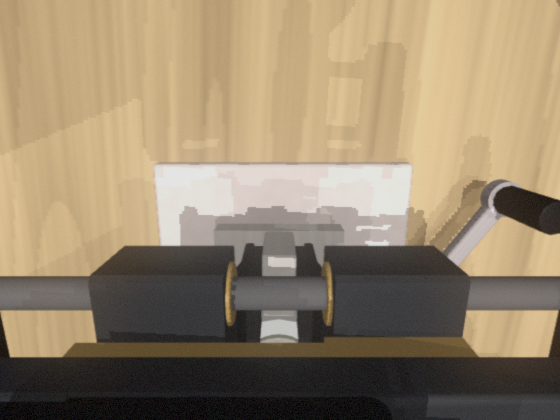

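View pics/t6.png

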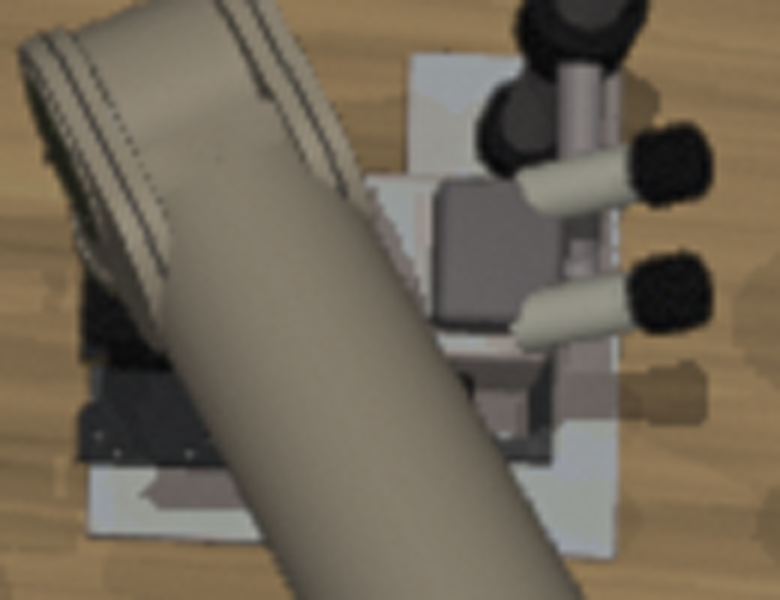

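Run:
```python
from plan import *
import pickle
c=pickle.load(open('w6.pkl','rb')); W=world(c)
for u,v in [(165,175),(165,200),(280,190),(400,180),(400,220),(220,180),(100,100),(450,100),(550,215),(560-5,220),(280,238),(225,235),(335,235),(280,262)]: print((u,v),c['range_z'][v,u].round(4),W[v,u].round(4))
print(s2w([-190,-95,12]),s2w([-190,95,12]))
g=cv2.cvtColor(c['img'],cv2.COLOR_BGR2GRAY); print(g[200,145:170].tolist()); print(g[200,400:425].tolist())
M=cv2.Rodrigues(np.array(c['rvec'],float))[0]; print(M.round(3),(-M.T@np.array(c['tvec']).reshape(3)))
c=cam('top');W=world(c);h=W[...,2]
# arm height over head area
for u in range(320,370,6): print(u,[round(float(h[v,u]),2) for v in range(130,215,8)])
```

```text
(165, 175) 0.2639 [0.4959 0.0237 0.0114]
(165, 200) 0.2685 [0.4955 0.005  0.0115]
(280, 190) 0.2652 [0.5801 0.0175 0.0127]
(400, 180) 0.2644 [0.6671 0.0295 0.0116]
(400, 220) 0.2731 [ 0.6717 -0.001   0.0108]
(220, 180) 0.2657 [0.5358 0.022  0.0104]
(100, 100) 0.2621 [ 0.4466  0.0738 -0.0008]
(450, 100) 0.2611 [ 0.6989  0.0876 -0.    ]
(550, 215) 0.1948 [0.7248 0.0268 0.0851]
(555, 220) 0.1956 [0.7283 0.0241 0.085 ]
(280, 238) 0.1669 [0.58   0.0161 0.1148]
(225, 235) 0.1783 [0.5531 0.0123 0.1037]
(335, 235) 0.178 [0.6071 0.0154 0.104 ]
(280, 262) 0.1472 [0.5801 0.0132 0.136 ]
[0.48393477 0.03029441 0.012     ] [0.6735964  0.04162883 0.012     ]
[183, 183, 185, 188, 189, 190, 191, 191, 193, 190, 191, 197, 212, 221, 224, 224, 224, 223, 225, 225, 224, 225, 223, 224, 223]
[226, 227, 227, 227, 227, 226, 227, 224, 215, 202, 203, 205, 204, 204, 204, 203, 203, 204, 203, 202, 203, 203, 203, 202, 202]
[[ 0.999  0.055 -0.001]
 [ 0.053 -0.965  0.258]
 [ 0.013 -0.258 -0.966]] [0.57660677 0.07134064 0.27286145]
320 [-0.0, -0.0, 0.52, 0.52, 0.54, 0.54, 0.55, 0.56, 0.56, 0.56, 0.56]
326 [-0.0, -0.01, -0.0, 0.51, 0.53, 0.54, 0.55, 0.56, 0.56, 0.57, 0.56]
332 [0.0, -0.0, -0.01, 0.25, 0.25, 0.53, 0.55, 0.56, 0.56, 0.57, 0.58]
338 [0.01, 0.01, 0.01, 0.27, 0.28, 0.28, 0.52, 0.55, 0.56, 0.57, 0.58]
344 [0.01, 0.01, 0.01, 0.28, 0.28, 0.28, 0.25, 0.01, 0.56, 0.57, 0.58]
350 [0.01, 0.08, 0.04, 0.28, 0.28, 0.27, 0.25, 0.01, 0.02, 0.55, 0.57]
356 [0.21, 0.11, 0.04, 0.28, 0.28, 0.29, 0.25, 0.03, 0.03, 0.01, 0.55]
362 [0.23, 0.22, 0.3, 0.29, 0.23, 0.3, 0.01, 0.01, 0.01, 0.01, 0.01]
368 [0.2, 0.01, 0.32, 0.29, 0.0, 0.31, -0.0, 0.0, -0.0, 0.0, 0.01]
```

Emit:
{"api": "apply_moves", "payload": {"increments": [{"xyz":[0,-1,20],"rotation":[0,0,-0.1],"grip":240},{"xyz":[0,-2,45],"rotation":[0,0,-0.2],"grip":240},{"xyz":[0,-3,65],"rotation":[0,0,-0.3],"grip":240},{"xyz":[0,-3,74],"rotation":[0,0,-0.3],"grip":240},{"xyz":[0,-3,76],"rotation":[0,0,-0.3],"grip":240}]}}

```text
time: 12.08
ee_pos: [0.5802, 0.0092, 0.0434]
eef_rot: [0.999, 0.033, -0.0, -0.0]
ft_force: [-0.5, -0.5, -2.7]
width: 0.0137
```

Run:
```python
from plan import *
s=st();print(np.round(s['joint_positions'],2))
c=show('scene','s7.png',(170,120,330,250),5)
c=cam('wrist');W=world(c)
for u,v in [(225,235),(335,235),(165,200),(400,200)]: print((u,v),W[v,u].round(4))
```

```text
t 12.07 p [0.5802 0.0092 0.0434] q [ 9.995e-01  3.290e-02 -5.000e-04 -4.000e-04] F [-0.5 -0.5 -2.7] w 0.0137
[ 0.77  0.73 -1.14  1.73  0.72  1.17 -0.52]
(225, 235) [0.5521 0.0194 0.0289]
(335, 235) [0.6061 0.0226 0.028 ]
(165, 200) [0.5176 0.0306 0.0112]
(400, 200) [0.6412 0.0388 0.0117]
```

View pics/s7.png

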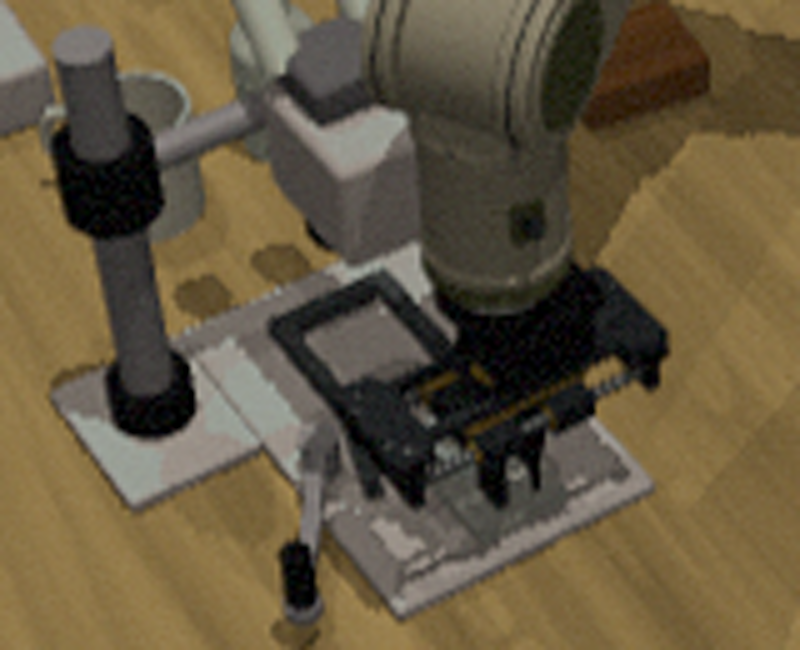

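Emit:
{"api": "apply_moves", "payload": {"increments": [{"xyz":[0,4,1],"rotation":[0,0,0.4],"grip":240},{"xyz":[0,4,3],"rotation":[0,0,0.4],"grip":240},{"xyz":[0,4,4.5],"rotation":[0,0,0.4],"grip":240},{"xyz":[0,4,5],"rotation":[0,0,0.4],"grip":240},{"xyz":[0,4,5],"rotation":[0,0,0.4],"grip":240}]}}

```text
time: 12.8
ee_pos: [0.5809, 0.0052, 0.0392]
eef_rot: [1.0, 0.029, 0.0, -0.0]
ft_force: [-0.5, -0.7, -2.4]
width: 0.0137
```

Emit:
{"api": "apply_moves", "payload": {"increments": [{"xyz":[0,0,0.7],"rotation":[0,0,0],"grip":240},{"xyz":[0,0,1.2],"rotation":[0,0,0],"grip":240},{"xyz":[0,0,1.2],"rotation":[0,0,0],"grip":240}]}}

```text
time: 13.18
ee_pos: [0.581, 0.0053, 0.0386]
eef_rot: [1.0, 0.029, 0.0, -0.0]
ft_force: [-4.0, -1.5, 6.4]
width: 0.0136
```

Emit:
{"api": "apply_moves", "payload": {"increments": [{"xyz":[0,0,0],"rotation":[0,0,0],"grip":200},{"xyz":[0,0,0],"rotation":[0,0,0],"grip":160},{"xyz":[0,0,0],"rotation":[0,0,0],"grip":140},{"xyz":[0,0,-20],"rotation":[0,0,0],"grip":140},{"xyz":[0,0,-45],"rotation":[0,0,0],"grip":140}]}}

```text
time: 13.8
ee_pos: [0.581, 0.0055, 0.0854]
eef_rot: [1.0, 0.029, 0.0, -0.0]
ft_force: [0.8, -0.8, 1.0]
width: 0.0389
```

Run:
```python
from plan import *
import pickle
s=st();print(np.round(s['joint_positions'],2))
Rt=rot(-86.58,35)
t=s2w([-240,0,110]); print(t)
rows(t,Rt,5,255)
```

```text
t 13.8 p [0.581  0.0055 0.0854] q [ 9.996e-01  2.940e-02  1.000e-04 -4.000e-04] F [ 0.8 -0.8  1. ] w 0.0389
[ 0.8   0.68 -1.19  1.7   0.67  1.23 -0.49]
[0.57578284 0.08587258 0.11      ]
dist 84.3 ang 35.0
[{"xyz": [-0.1, -16.1, -4.9], "rotation": [-7.0, -0.0, -0.0], "grip": 255}, {"xyz": [-0.2, -32.2, -9.8], "rotation": [-14.0, -0.0, -0.0], "grip": 255}, {"xyz": [-0.3, -48.4, -14.7], "rotation": [-21.0, -0.0, -0.0], "grip": 255}, {"xyz": [-0.4, -64.5, -19.7], "rotation": [-28.0, -0.0, -0.0], "grip": 255}, {"xyz": [-0.5, -80.6, -24.6], "rotation": [-35.0, -0.0, -0.0], "grip": 255}]
```

Emit:
{"api": "apply_moves", "payload": {"increments": [{"xyz":[0,-16,-25],"rotation":[-7,0,0],"grip":200},{"xyz":[0,-35,-30],"rotation":[-14,0,0],"grip":255},{"xyz":[0,-55,-30],"rotation":[-21,0,0],"grip":255},{"xyz":[0,-75,-28],"rotation":[-28,0,0],"grip":255},{"xyz":[0,-90,-25],"rotation":[-35,0,0],"grip":255}]}}

```text
time: 14.42
ee_pos: [0.5761, 0.097, 0.113]
eef_rot: [0.953, 0.028, 0.011, 0.301]
ft_force: [0.4, -0.9, -0.3]
width: 0.0021
```

Run:
```python
from plan import *
import pickle
s=st();print(np.round(s['joint_positions'],2))
c=show('wrist','w8.png'); pickle.dump(c,open('w8.pkl','wb'))
show('scene','s8.png',(170,120,330,250),5)
```

```text
t 14.43 p [0.5761 0.097  0.113 ] q [0.9531 0.0276 0.0106 0.3013] F [ 0.4 -0.9 -0.3] w 0.0021
[ 0.12  0.71 -0.94  1.58  0.98  1.66 -0.95]
```

View pics/w8.png

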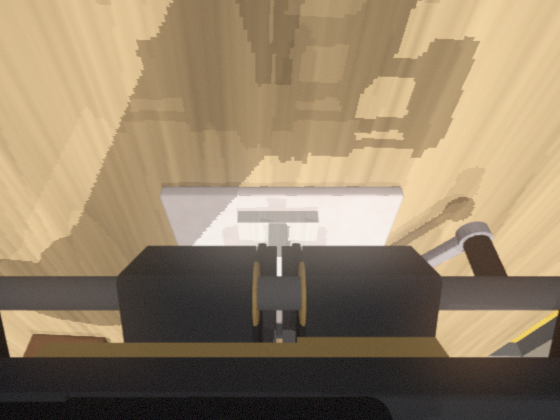

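View pics/s8.png

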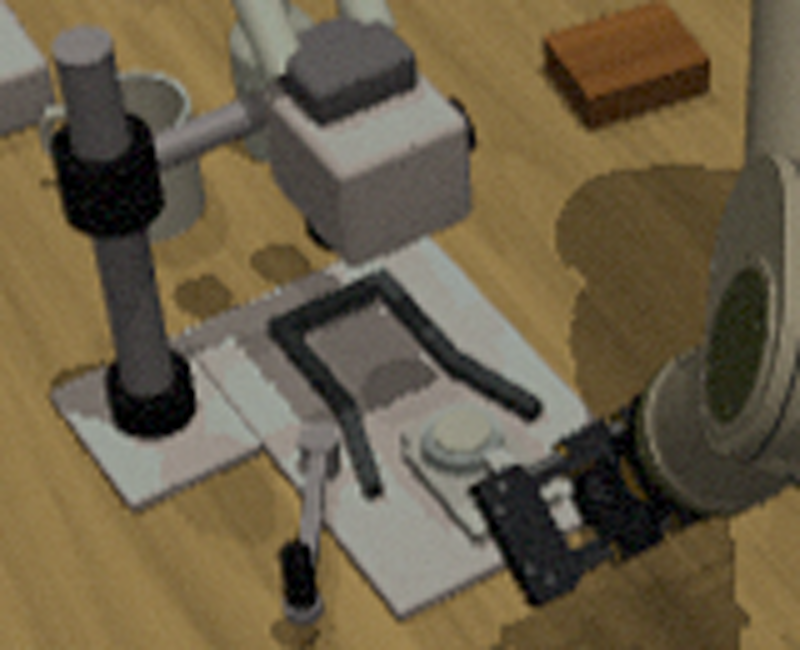

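Run:
```python
from plan import *
import pickle
c=show('top','t9.png',(265,120,395,220),6); pickle.dump(c,open('t9.pkl','wb'))
c=show('scene','s9.png',(175,155,310,245),5.9); pickle.dump(c,open('s9.pkl','wb'))
```

```text
(no output)
```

View pics/t9.png

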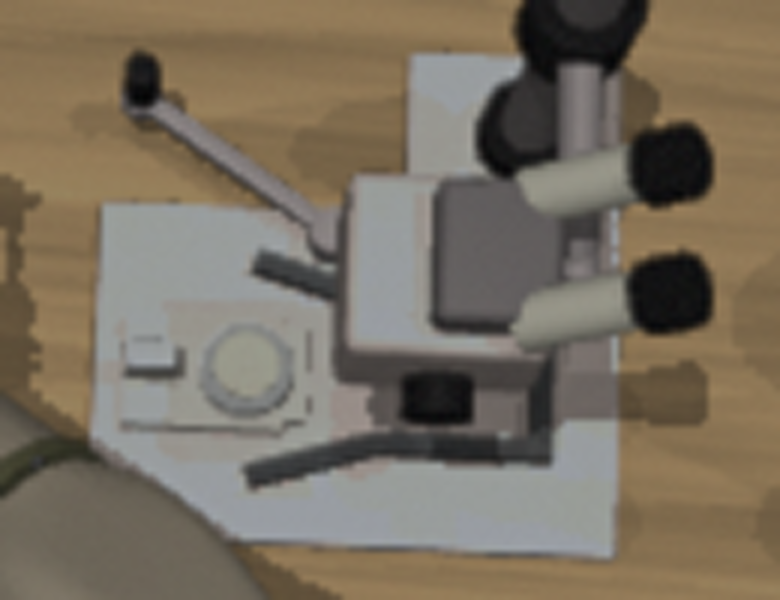

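View pics/s9.png

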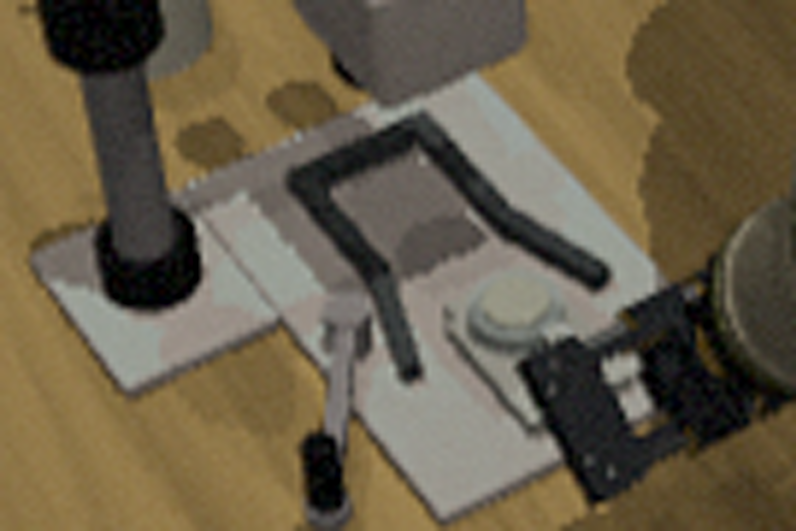

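```bash
cat >> plan.py <<'E'
def w2s(p):
    a=S[2]; d=np.array(p[:2])-S[:2]
    return np.array([np.cos(a)*d[0]+np.sin(a)*d[1],-np.sin(a)*d[0]+np.cos(a)*d[1]])*1000
E
python3 - <<'E'
from plan import *
st(); print(w2s([.581,.0053]))
Rt=rot(-86.58,35)
rows(s2w([-200,0,30]),Rt,4,255)
E
```

```text
t 14.62 p [0.5757 0.0969 0.1115] q [0.9537 0.0289 0.0094 0.2994] F [ 0.2 -0.4  0.4] w 0.0004
[-159.25969025    0.40132311]
dist 96.1 ang 0.2
[{"xyz": [-0.2, -1.2, 24.0], "rotation": [-0.0, -0.0, 0.0], "grip": 255}, {"xyz": [-0.3, -2.3, 48.0], "rotation": [-0.1, -0.0, 0.0], "grip": 255}, {"xyz": [-0.5, -3.5, 72.0], "rotation": [-0.1, -0.0, 0.0], "grip": 255}, {"xyz": [-0.7, -4.7, 96.0], "rotation": [-0.1, -0.1, 0.0], "grip": 255}]
```

Emit:
{"api": "apply_moves", "payload": {"increments": [{"xyz":[0,-2,24],"rotation":[0,0,0],"grip":255},{"xyz":[0,-3,48],"rotation":[0,0,0],"grip":255},{"xyz":[0,-4,72],"rotation":[0,0,0],"grip":255},{"xyz":[-0.5,-5,92],"rotation":[0,0,0],"grip":255},{"xyz":[-0.5,-5,96],"rotation":[0,0,0],"grip":255}]}}

```text
time: 15.25
ee_pos: [0.5776, 0.0446, 0.0283]
eef_rot: [0.954, 0.029, 0.008, 0.3]
ft_force: [0.3, 0.9, -0.2]
width: 0.0004
```

Run:
```python
from plan import *
s=st(); print(w2s(s['ee_pos']),np.round(s['joint_positions'],2))
Rt=rot(-86.58,35)
rows(s2w([-120,0.4,30]),Rt,5,255)
show('scene','s10.png',(175,155,310,245),5.9)
```

```text
t 15.25 p [0.5776 0.0446 0.0283] q [0.9536 0.0286 0.0082 0.2998] F [ 0.3  0.9 -0.2] w 0.0004
[-198.69161473   -0.60739928] [ 0.18  0.78 -0.88  1.67  1.06  1.52 -0.99]
dist 78.7 ang 0.1
[{"xyz": [0.2, 13.1, 8.7], "rotation": [-0.0, 0.0, 0.0], "grip": 255}, {"xyz": [0.4, 26.2, 17.4], "rotation": [-0.0, 0.0, 0.0], "grip": 255}, {"xyz": [0.6, 39.3, 26.2], "rotation": [-0.1, 0.1, 0.0], "grip": 255}, {"xyz": [0.8, 52.4, 34.9], "rotation": [-0.1, 0.1, 0.0], "grip": 255}, {"xyz": [1.0, 65.5, 43.6], "rotation": [-0.1, 0.1, 0.0], "grip": 255}]
```

View pics/s10.png

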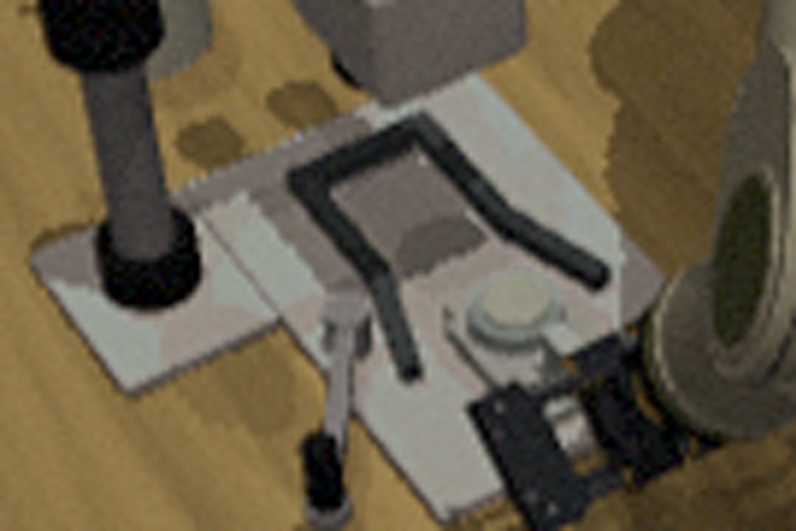

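Emit:
{"api": "apply_moves", "payload": {"increments": [{"xyz":[0.2,9,5.5],"rotation":[0,0,0],"grip":255},{"xyz":[0.4,18,11],"rotation":[0,0,0],"grip":255},{"xyz":[0.6,27,17],"rotation":[0,0,0],"grip":255},{"xyz":[0.8,36,23],"rotation":[0,0,0],"grip":255},{"xyz":[1,45,29],"rotation":[0,0,0],"grip":255}]}}

```text
time: 15.92
ee_pos: [0.5822, -0.0089, 0.0308]
eef_rot: [0.954, 0.029, 0.009, 0.3]
ft_force: [0.8, 2.3, -0.1]
width: 0.0006
```

Run:
```python
from plan import *
s=st(); print(w2s(s['ee_pos']),np.round(s['joint_positions'],2))
Rt=rot(-86.58,35)
rows(s2w([-66,0.4,29]),Rt,7,255)
show('scene','s11.png',(175,155,310,245),5.9)
show('top','t11.png',(265,120,395,220),6)
```

```text
t 15.93 p [ 0.5822 -0.0089  0.0308] q [0.9536 0.0286 0.0087 0.2996] F [ 0.8  2.3 -0.1] w 0.0006
[-144.99532347    0.75108069] [ 0.27  0.74 -0.87  1.72  1.08  1.47 -0.93]
dist 79.0 ang 0.1
[{"xyz": [-0.1, 9.1, 6.7], "rotation": [-0.0, 0.0, 0.0], "grip": 255}, {"xyz": [-0.1, 18.2, 13.3], "rotation": [-0.0, 0.0, 0.0], "grip": 255}, {"xyz": [-0.2, 27.3, 20.0], "rotation": [-0.1, 0.0, 0.0], "grip": 255}, {"xyz": [-0.2, 36.4, 26.7], "rotation": [-0.1, 0.0, 0.0], "grip": 255}, {"xyz": [-0.3, 45.5, 33.3], "rotation": [-0.1, 0.0, 0.0], "grip": 255}, {"xyz": [-0.3, 54.6, 40.0], "rotation": [-0.1, 0.0, 0.0], "grip": 255}, {"xyz": [-0.4, 63.8, 46.7], "rotation": [-0.1, 0.0, 0.0], "grip": 255}]
```

View pics/s11.png

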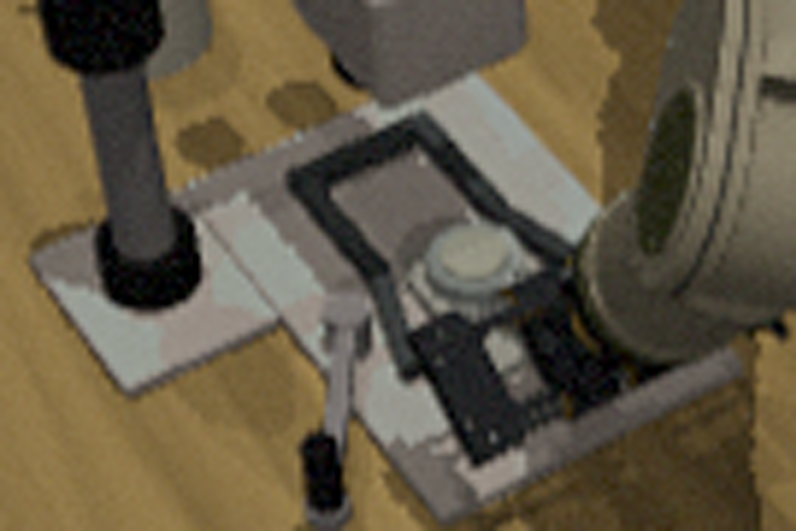

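View pics/t11.png

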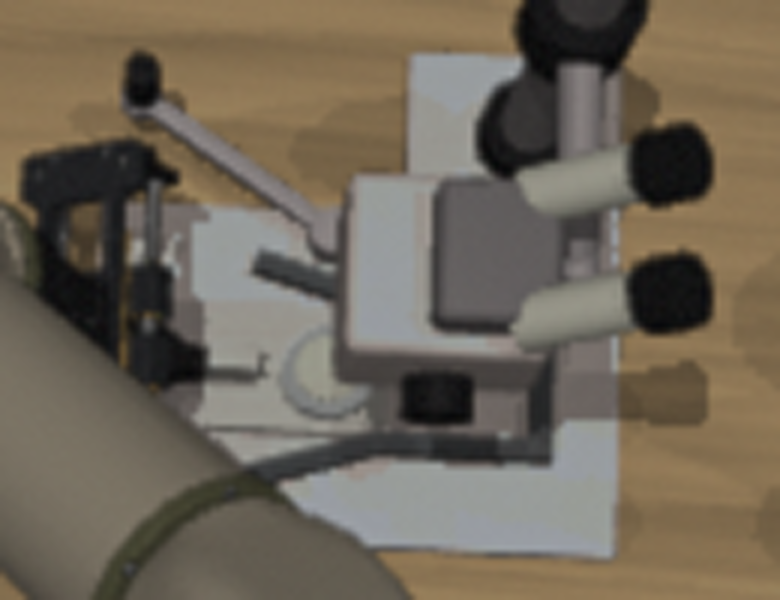

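Emit:
{"api": "apply_moves", "payload": {"increments": [{"xyz":[0,9,6.5],"rotation":[0,0,0],"grip":255},{"xyz":[0,18,13],"rotation":[0,0,0],"grip":255},{"xyz":[0,27,19.5],"rotation":[0,0,0],"grip":255},{"xyz":[0,36,26],"rotation":[0,0,0],"grip":255},{"xyz":[0,45,32.5],"rotation":[0,0,0],"grip":255}]}}

```text
time: 16.65
ee_pos: [0.5856, -0.0661, 0.0302]
eef_rot: [0.953, 0.028, 0.009, 0.3]
ft_force: [-0.3, 2.8, 1.4]
width: 0.0009
```

Run:
```python
from plan import *
s=st(); print(w2s(s['ee_pos']),np.round(s['joint_positions'],2))
Rt=rot(-86.58,35)
rows(s2w([-62,0.4,29.5]),Rt,4,255)
show('scene','s12.png',(175,155,310,245),5.9)
```

```text
t 16.65 p [ 0.5856 -0.0661  0.0302] q [0.9535 0.0277 0.0086 0.3001] F [-0.3  2.8  1.4] w 0.0009
[-87.67835006   0.73749694] [ 0.37  0.72 -0.86  1.75  1.11  1.41 -0.86]
dist 25.7 ang 0.1
[{"xyz": [-0.1, 5.2, 3.8], "rotation": [-0.0, 0.0, -0.0], "grip": 255}, {"xyz": [-0.1, 10.3, 7.6], "rotation": [-0.0, 0.0, -0.0], "grip": 255}, {"xyz": [-0.2, 15.5, 11.4], "rotation": [-0.0, 0.1, -0.1], "grip": 255}, {"xyz": [-0.3, 20.7, 15.3], "rotation": [-0.1, 0.1, -0.1], "grip": 255}]
```

View pics/s12.png

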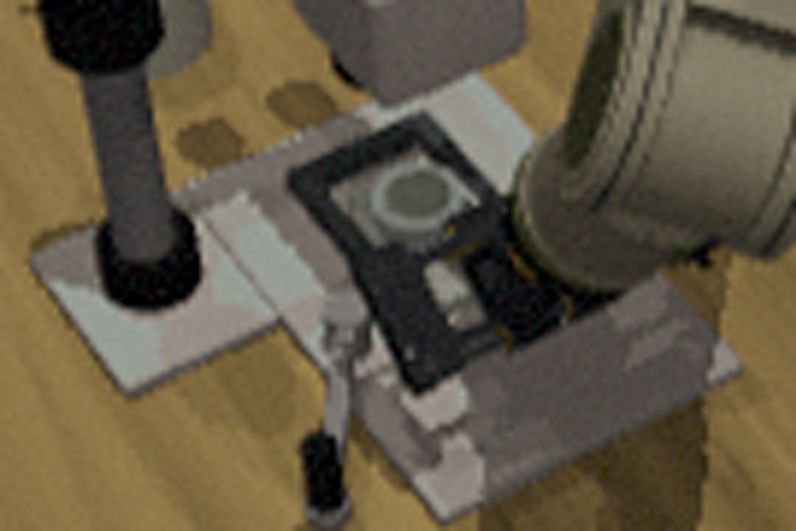

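Emit:
{"api": "apply_moves", "payload": {"increments": [{"xyz":[0,6,4.2],"rotation":[0,0,0],"grip":255},{"xyz":[0,12,8.5],"rotation":[0,0,0],"grip":255},{"xyz":[0,16,11.3],"rotation":[0,0,0],"grip":255}]}}

```text
time: 17.08
ee_pos: [0.5868, -0.0881, 0.0301]
eef_rot: [0.953, 0.027, 0.008, 0.301]
ft_force: [0.4, 1.9, 0.9]
width: 0.0002
```

Emit:
{"api": "apply_moves", "payload": {"increments": [{"xyz":[0,1.5,1],"rotation":[0,0,0],"grip":255},{"xyz":[0,3,2],"rotation":[0,0,0],"grip":255}]}}

```text
time: 17.32
ee_pos: [0.5869, -0.0901, 0.03]
eef_rot: [0.954, 0.028, 0.008, 0.3]
ft_force: [-1.0, 9.7, 3.2]
width: 0.0005
```

Run:
```python
from plan import *
s=st(); print(w2s(s['ee_pos']))
```

```text
t 17.32 p [ 0.5869 -0.0901  0.03  ] q [0.9536 0.0275 0.0085 0.2997] F [-1.   9.7  3.2] w 0.0005
[-63.6930132    0.64980994]
```

Emit:
{"api": "apply_moves", "payload": {"increments": [{"xyz":[0,1,0.6],"rotation":[0,0,0],"grip":255},{"xyz":[0,1,0.6],"rotation":[0,0,0],"grip":255}]}}

```text
time: 17.58
ee_pos: [0.587, -0.0898, 0.03]
eef_rot: [0.954, 0.028, 0.009, 0.299]
ft_force: [-0.1, 6.0, 1.7]
width: 0.0003
```

Run:
```python
from plan import *
import pickle
s=st(); print(w2s(s['ee_pos']))
c=show('scene','s13.png',(175,155,310,245),5.9); pickle.dump(c,open('s13.pkl','wb'))
# predicted carrier outline at home
mod=[[50,26,24],[50,-26,24],[38,32,24],[38,-32,24],[-50,32,24],[-50,-32,24],[16,0,38]]
q=proj(c,[s2w([x,y,z+0]) for x,y,z in mod]); print(((q-[175,155]+.5)*5.9-.5).round(0).tolist())
```

```text
t 17.57 p [ 0.587  -0.0898  0.03  ] q [0.9538 0.0282 0.0087 0.2989] F [-0.1  6.   1.7] w 0.0003
[-63.94179325   0.69998459]
[[328.0, 171.0], [407.0, 135.0], [329.0, 188.0], [427.0, 143.0], [409.0, 282.0], [509.0, 234.0], [396.0, 170.0]]
```

View pics/s13.png

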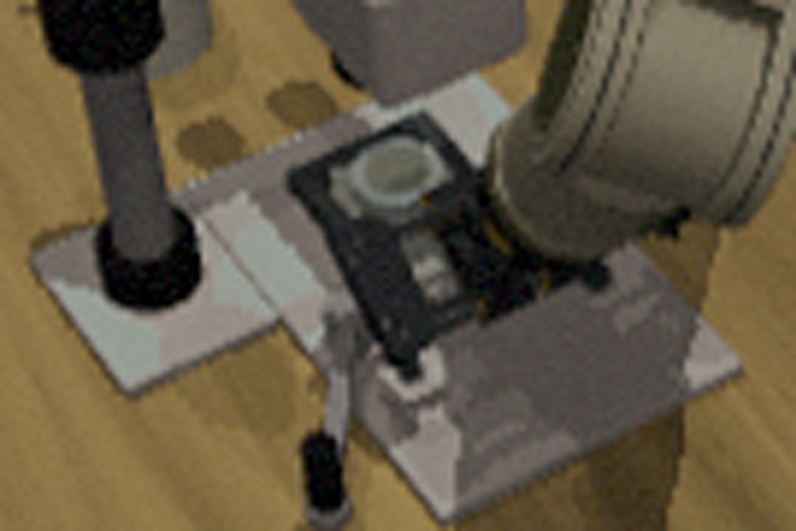

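Emit:
{"api": "apply_moves", "payload": {"increments": [{"xyz":[0,2,1.4],"rotation":[0,0,0],"grip":255},{"xyz":[0,3,2.1],"rotation":[0,0,0],"grip":255},{"xyz":[0,3,2.1],"rotation":[0,0,0],"grip":255}]}}

```text
time: 18.0
ee_pos: [0.587, -0.0902, 0.0299]
eef_rot: [0.954, 0.03, 0.009, 0.297]
ft_force: [-2.3, 12.4, 4.5]
width: 0.0007
```

Run:
```python
from plan import *
s=st(); print(w2s(s['ee_pos']))
```

```text
t 18.0 p [ 0.587  -0.0902  0.0299] q [0.9543 0.0298 0.009  0.2972] F [-2.3 12.4  4.5] w 0.0007
[-63.54796124   0.70729703]
```

Emit:
{"api": "apply_moves", "payload": {"increments": [{"xyz":[0,-12,-8],"rotation":[0,0,0],"grip":255},{"xyz":[0,-30,-30],"rotation":[0,0,0],"grip":255},{"xyz":[0,-45,-65],"rotation":[0,0,0],"grip":200},{"xyz":[0,-55,-105],"rotation":[0,0,0],"grip":120},{"xyz":[0,-60,-140],"rotation":[0,0,0],"grip":80}]}}

```text
time: 18.62
ee_pos: [0.5785, 0.0401, 0.1118]
eef_rot: [0.954, 0.03, 0.009, 0.297]
ft_force: [0.6, 0.4, -0.3]
width: 0.0226
```

Run:
```python
from plan import *
import pickle
s=st(); print(w2s(s['ee_pos']),np.round(s['joint_positions'],2))
Rt=rot(-86.58,35)
k=s2w([-168.6,149.4,72]); print(k)
rows(gp2tcp(k,Rt)-Rt.apply([0,0,.07]),Rt,5,80)
c=show('wrist','w14.png');pickle.dump(c,open('w14.pkl','wb'))
mod=[[-50,32,24],[-50,-32,24],[-50,7,56],[-50,-7,56],[-50,7,24],[-50,-7,24],[-62,75,40]]
print(proj(c,[s2w(m) for m in mod]).round(1).tolist())
```

```text
t 18.62 p [0.5785 0.0401 0.1118] q [0.9542 0.0303 0.0088 0.2974] F [ 0.6  0.4 -0.3] w 0.0226
[-1.94104482e+02 -4.35206787e-02] [ 0.23  0.66 -0.94  1.64  0.99  1.59 -0.88]
[0.72917613 0.02351216 0.072     ]
dist 149.9 ang 0.4
[{"xyz": [29.9, -0.3, -2.3], "rotation": [-0.1, -0.0, 0.0], "grip": 80}, {"xyz": [59.8, -0.6, -4.7], "rotation": [-0.2, -0.0, 0.1], "grip": 80}, {"xyz": [89.7, -0.9, -7.0], "rotation": [-0.2, -0.0, 0.1], "grip": 80}, {"xyz": [119.6, -1.2, -9.3], "rotation": [-0.3, -0.0, 0.2], "grip": 80}, {"xyz": [149.5, -1.5, -11.7], "rotation": [-0.4, -0.1, 0.2], "grip": 80}]
[[314.7, 270.1], [245.0, 269.9], [288.0, 302.3], [271.8, 302.2], [287.5, 270.0], [272.3, 270.0], [366.7, 279.0]]
```

View pics/w14.png

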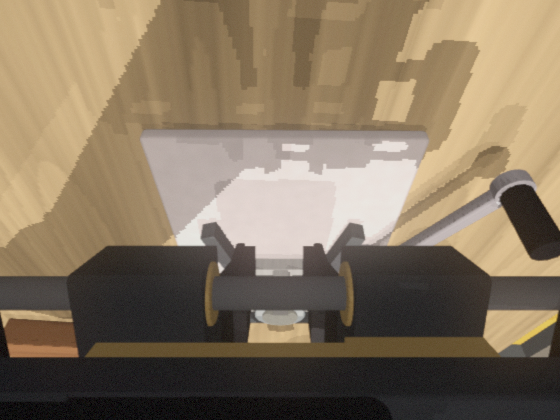

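Emit:
{"api": "apply_moves", "payload": {"increments": [{"xyz":[25,0,-12],"rotation":[0,0,0],"grip":80},{"xyz":[60,0,-12],"rotation":[0,0,0],"grip":80},{"xyz":[100,-1,-12],"rotation":[-0.2,0,0.1],"grip":80},{"xyz":[135,-1,-12],"rotation":[-0.3,0,0.2],"grip":80},{"xyz":[149,-1,-12],"rotation":[-0.4,0,0.2],"grip":80}]}}

```text
time: 19.3
ee_pos: [0.7282, 0.0616, 0.1237]
eef_rot: [0.953, 0.029, 0.011, 0.3]
ft_force: [-0.3, -0.8, -0.1]
width: 0.0593
```

Run:
```python
from plan import *
import pickle
s=st(); print(w2s(s['ee_pos']),np.round(s['joint_positions'],2))
Rt=rot(-86.58,35)
k=s2w([-168.6,149.4,72]); print(k)
rows(gp2tcp(k,Rt),Rt,4,80)
c=show('wrist','w15.png')
print(proj(c,[s2w(m) for m in [[-168.6,149.4,85]]]).round(1).tolist())
```

```text
t 19.3 p [0.7282 0.0616 0.1237] q [0.9535 0.0293 0.0111 0.2998] F [-0.3 -0.8 -0.1] w 0.0593
[-206.66605705  150.71806058] [ 0.05  0.9  -0.83  1.17  1.11  1.71 -0.69]
[0.72917613 0.02351216 0.072     ]
dist 75.2 ang 0.3
[{"xyz": [-0.4, 0.4, 18.8], "rotation": [-0.0, -0.1, 0.0], "grip": 80}, {"xyz": [-0.8, 0.8, 37.6], "rotation": [-0.0, -0.1, 0.0], "grip": 80}, {"xyz": [-1.2, 1.2, 56.4], "rotation": [-0.1, -0.2, 0.0], "grip": 80}, {"xyz": [-1.7, 1.7, 75.2], "rotation": [-0.1, -0.3, 0.0], "grip": 80}]
[[278.3, 248.2]]
```

View pics/w15.png

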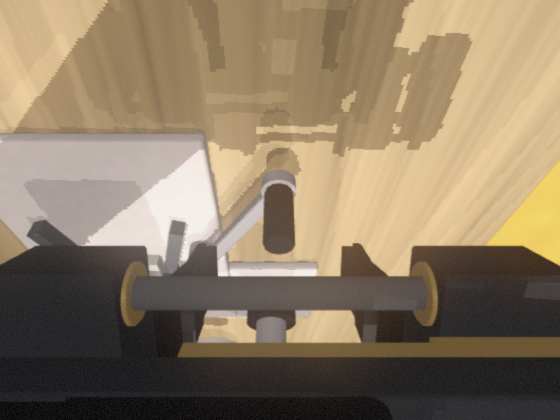

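Knob at (278,240) between the fingers (205, 352). Go in and grip.

Emit:
{"api": "apply_moves", "payload": {"increments": [{"xyz":[-0.5,0,25],"rotation":[0,0,0],"grip":80},{"xyz":[-1,1,50],"rotation":[0,0,0],"grip":80},{"xyz":[-1.5,1,72],"rotation":[0,0,0],"grip":80},{"xyz":[-1.5,1,75],"rotation":[0,0,0],"grip":150},{"xyz":[-1.5,1,75],"rotation":[0,0,0],"grip":230}], "squeeze": 6}}

```text
time: 19.98
ee_pos: [0.7302, 0.0179, 0.0628]
eef_rot: [0.954, 0.029, 0.011, 0.3]
ft_force: [-0.0, 0.3, -0.2]
width: 0.0471
```

Emit:
{"api": "apply_moves", "payload": {"increments": [{"xyz":[0,0,0],"rotation":[0,0,0],"grip":230},{"xyz":[0,0,0],"rotation":[0,0,0],"grip":230},{"xyz":[0,0,0],"rotation":[0,0,0],"grip":230}]}}

```text
time: 20.35
ee_pos: [0.7304, 0.0184, 0.0632]
eef_rot: [0.954, 0.029, 0.012, 0.299]
ft_force: [-0.7, 1.2, 2.0]
width: 0.0193
```

Run:
```python
from plan import *
st();theta(); arc(2.18,1.6,5,230)
```

```text
t 20.35 p [0.7304 0.0184 0.0632] q [0.9536 0.0294 0.0116 0.2994] F [-0.7  1.2  2. ] w 0.0193
r,theta 0.13137623673941184 2.180714051579775 gpz 0.07218244524120458
[{"xyz": [-14, -6, -4], "rotation": [0.0, 0.0, 0.0], "grip": 230}, {"xyz": [-27, -11, -8], "rotation": [0.0, 0.0, 0.0], "grip": 230}, {"xyz": [-42, -15, -10], "rotation": [0.0, 0.0, 0.0], "grip": 230}, {"xyz": [-56, -17, -12], "rotation": [0.0, 0.0, 0.0], "grip": 230}, {"xyz": [-71, -18, -13], "rotation": [0.0, 0.0, 0.0], "grip": 230}]
```

Emit:
{"api": "apply_moves", "payload": {"increments": [{"xyz":[-14,-6,-4],"rotation":[0,0,0],"grip":230},{"xyz":[-27,-11,-8],"rotation":[0,0,0],"grip":230},{"xyz":[-42,-15,-10],"rotation":[0,0,0],"grip":230},{"xyz":[-56,-17,-12],"rotation":[0,0,0],"grip":230},{"xyz":[-71,-18,-13],"rotation":[0,0,0],"grip":230}]}}

```text
time: 20.98
ee_pos: [0.6574, 0.0365, 0.0634]
eef_rot: [0.954, 0.03, 0.012, 0.299]
ft_force: [1.0, 0.8, -1.2]
width: 0.0196
```

Run:
```python
from plan import *
st();theta(); arc(1.6,1.0,5,230)
```

```text
t 20.98 p [0.6574 0.0365 0.0634] q [0.9536 0.0297 0.0118 0.2994] F [ 1.   0.8 -1.2] w 0.0196
r,theta 0.13016760191217902 1.5974720396122868 gpz 0.07238764485126185
[{"xyz": [-15, 1, 0], "rotation": [0.0, 0.0, 0.0], "grip": 230}, {"xyz": [-31, 2, 2], "rotation": [0.0, 0.0, 0.0], "grip": 230}, {"xyz": [-46, 6, 4], "rotation": [0.0, 0.0, 0.0], "grip": 230}, {"xyz": [-60, 11, 7], "rotation": [0.0, 0.0, 0.0], "grip": 230}, {"xyz": [-74, 17, 11], "rotation": [0.0, 0.0, 0.0], "grip": 230}]
```

Emit:
{"api": "apply_moves", "payload": {"increments": [{"xyz":[-15,1,0],"rotation":[0,0,0],"grip":230},{"xyz":[-31,2,2],"rotation":[0,0,0],"grip":230},{"xyz":[-46,6,4],"rotation":[0,0,0],"grip":230},{"xyz":[-60,11,7],"rotation":[0,0,0],"grip":230},{"xyz":[-74,17,11],"rotation":[0,0,0],"grip":230}]}}

```text
time: 21.6
ee_pos: [0.584, 0.0116, 0.0637]
eef_rot: [0.954, 0.03, 0.012, 0.299]
ft_force: [1.8, -0.9, -1.8]
width: 0.0198
```

Run:
```python
from plan import *
st();theta(); arc(1.0,0.4,5,230)
```

```text
t 21.6 p [0.584  0.0116 0.0637] q [0.9536 0.03   0.0118 0.2994] F [ 1.8 -0.9 -1.8] w 0.0198
r,theta 0.13076174103372887 0.9942800671772226 gpz 0.07270375207314579
[{"xyz": [-12, 8, 5], "rotation": [0.0, 0.0, 0.0], "grip": 230}, {"xyz": [-23, 16, 11], "rotation": [0.0, 0.0, 0.0], "grip": 230}, {"xyz": [-33, 26, 18], "rotation": [0.0, 0.0, 0.0], "grip": 230}, {"xyz": [-42, 37, 25], "rotation": [0.0, 0.0, 0.0], "grip": 230}, {"xyz": [-49, 48, 33], "rotation": [0.0, 0.0, 0.0], "grip": 230}]
```

Emit:
{"api": "apply_moves", "payload": {"increments": [{"xyz":[-12,8,5],"rotation":[0,0,0],"grip":230},{"xyz":[-23,16,11],"rotation":[0,0,0],"grip":230},{"xyz":[-33,26,18],"rotation":[0,0,0],"grip":230},{"xyz":[-42,37,25],"rotation":[0,0,0],"grip":230},{"xyz":[-49,48,33],"rotation":[0,0,0],"grip":230}]}}

```text
time: 22.22
ee_pos: [0.5391, -0.051, 0.064]
eef_rot: [0.954, 0.03, 0.012, 0.3]
ft_force: [9.4, -2.6, -3.4]
width: 0.0198
```

Run:
```python
from plan import *
st();theta(); arc(0.4,0,4,230)
show('scene','s16.png',(170,120,330,250),5)
```

```text
t 22.23 p [ 0.5391 -0.051   0.064 ] q [0.9535 0.0298 0.0125 0.2995] F [ 9.4 -2.6 -3.4] w 0.0198
r,theta 0.12981385341764096 0.39395269133136185 gpz 0.0730195073332461
[{"xyz": [-4, 9, 6], "rotation": [0.0, 0.0, 0.0], "grip": 230}, {"xyz": [-8, 20, 14], "rotation": [0.0, 0.0, 0.0], "grip": 230}, {"xyz": [-10, 30, 21], "rotation": [0.0, 0.0, 0.0], "grip": 230}, {"xyz": [-10, 41, 28], "rotation": [0.0, 0.0, 0.0], "grip": 230}]
```

View pics/s16.png

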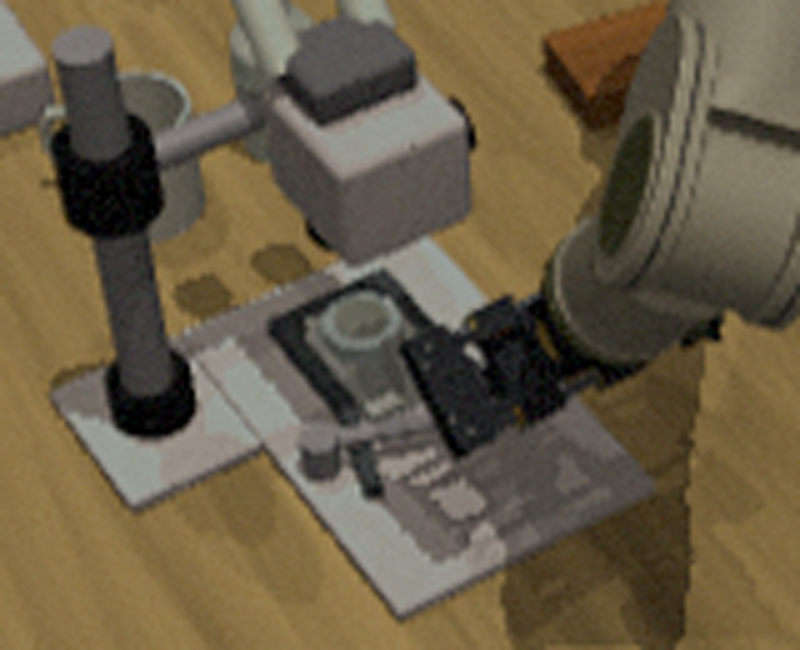

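Emit:
{"api": "apply_moves", "payload": {"increments": [{"xyz":[-2.5,9,6],"rotation":[0,0,0],"grip":230},{"xyz":[-6.5,20,14],"rotation":[0,0,0],"grip":230},{"xyz":[-8.5,29,20],"rotation":[0,0,0],"grip":230}]}}

```text
time: 22.65
ee_pos: [0.5337, -0.0897, 0.0643]
eef_rot: [0.954, 0.029, 0.014, 0.3]
ft_force: [12.1, 1.3, -8.9]
width: 0.0208
```

Run:
```python
from plan import *
st();theta(); arc(0.1,0,2,230)
show('scene','s17.png',(170,120,330,250),5)
```

```text
t 22.65 p [ 0.5337 -0.0897  0.0643] q [0.9535 0.0289 0.0137 0.2996] F [12.1  1.3 -8.9] w 0.0208
r,theta 0.12806643797204828 0.0902057153520896 gpz 0.0732969107536378
[{"xyz": [-2, 4, 3], "rotation": [0.0, 0.0, 0.0], "grip": 230}, {"xyz": [-2, 9, 7], "rotation": [0.0, 0.0, 0.0], "grip": 230}]
```

View pics/s17.png

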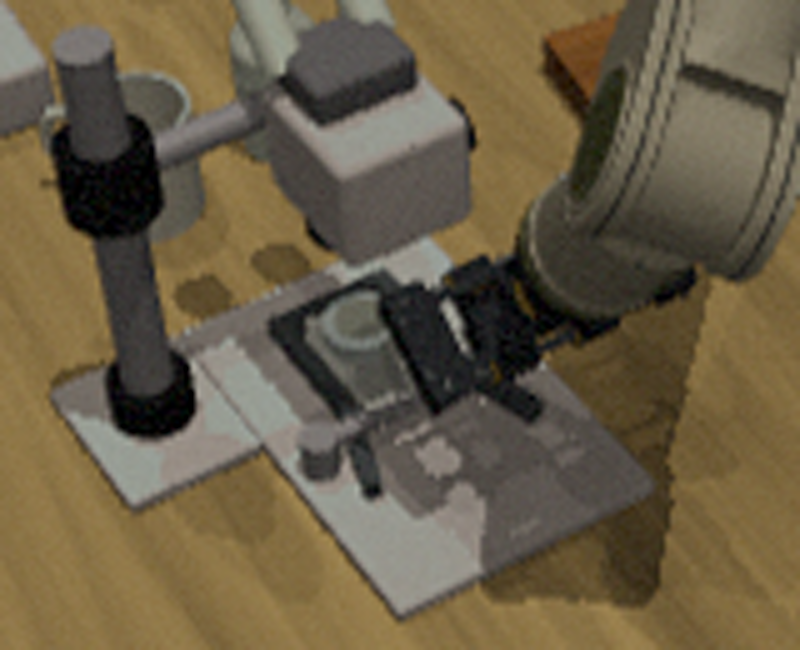

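Emit:
{"api": "apply_moves", "payload": {"increments": [{"xyz":[1,0,0.5],"rotation":[0,0,0],"grip":230},{"xyz":[1.5,0,1],"rotation":[0,0,0],"grip":230}]}}

```text
time: 22.95
ee_pos: [0.5345, -0.0925, 0.064]
eef_rot: [0.953, 0.028, 0.013, 0.301]
ft_force: [-4.5, 1.6, 7.3]
width: 0.0195
```

Run:
```python
from plan import *
s=st();theta(); print(np.round(s['torque'],2))
c=show('wrist','w18.png')
```

```text
t 22.95 p [ 0.5345 -0.0925  0.064 ] q [0.9532 0.0279 0.0128 0.3006] F [-4.5  1.6  7.3] w 0.0195
r,theta 0.12719375470539016 0.0688207572323275 gpz 0.072964458367215
[-0.03  0.87 -0.64]
```

View pics/w18.png

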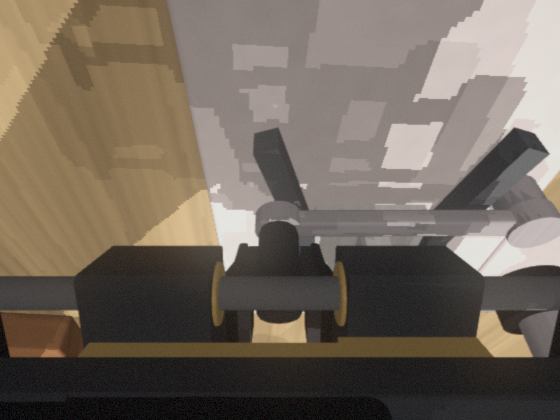

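Emit:
{"api": "apply_moves", "payload": {"increments": [{"xyz":[0,3,1.8],"rotation":[0,0,0],"grip":230},{"xyz":[0,6,3.7],"rotation":[0,0,0],"grip":230},{"xyz":[0,7,4.5],"rotation":[0,0,0],"grip":230}]}}

```text
time: 23.38
ee_pos: [0.5349, -0.0994, 0.0643]
eef_rot: [0.953, 0.029, 0.013, 0.3]
ft_force: [-1.2, 7.0, 3.3]
width: 0.0198
```

Run:
```python
from plan import *
s=st();theta(); print(np.round(s['torque'],2))
```

```text
t 23.38 p [ 0.5349 -0.0994  0.0643] q [0.9535 0.0287 0.013  0.2999] F [-1.2  7.   3.3] w 0.0198
r,theta 0.126966857559882 0.014410824280841917 gpz 0.07328557470703478
[ 1.77  0.21 -0.09]
```

Emit:
{"api": "apply_moves", "payload": {"increments": [{"xyz":[0,2.5,1.7],"rotation":[0,0,0],"grip":230},{"xyz":[0,2.5,1.7],"rotation":[0,0,0],"grip":230}]}}

```text
time: 23.62
ee_pos: [0.535, -0.101, 0.0642]
eef_rot: [0.954, 0.03, 0.013, 0.299]
ft_force: [0.2, 6.2, 1.5]
width: 0.0199
```

Run:
```python
from plan import *
s=st();theta(); print(np.round(s['torque'],2))
```

```text
t 23.62 p [ 0.535  -0.101   0.0642] q [0.9537 0.0295 0.0133 0.2989] F [0.2 6.2 1.5] w 0.0199
r,theta 0.12693551330318 0.0014607026335541754 gpz 0.07326372471006012
[ 1.75  0.04 -0.01]
```

Emit:
{"api": "apply_moves", "payload": {"increments": [{"xyz":[0,0,0],"rotation":[0,0,0],"grip":180},{"xyz":[0,0,0],"rotation":[0,0,0],"grip":120},{"xyz":[0,0,0],"rotation":[0,0,0],"grip":90},{"xyz":[0,0,0],"rotation":[0,0,0],"grip":90}]}}

```text
time: 24.12
ee_pos: [0.5349, -0.1012, 0.0642]
eef_rot: [0.954, 0.029, 0.013, 0.299]
ft_force: [-0.1, 0.2, 0.6]
width: 0.0479
```

Emit:
{"api": "apply_moves", "payload": {"increments": [{"xyz":[0,0,-20],"rotation":[0,0,0],"grip":90},{"xyz":[0,0,-45],"rotation":[0,0,0],"grip":90},{"xyz":[0,-10,-85],"rotation":[0,0,0],"grip":90},{"xyz":[0,-30,-125],"rotation":[0,0,0],"grip":90},{"xyz":[0,-50,-155],"rotation":[0,0,0],"grip":90}]}}

```text
time: 24.75
ee_pos: [0.5259, 0.0311, 0.1657]
eef_rot: [0.954, 0.03, 0.015, 0.299]
ft_force: [-0.0, 0.0, -0.1]
width: 0.0563
```

Run:
```python
from plan import *
import pickle
s=st(); print(w2s(s['ee_pos']))
c=show('wrist','w19.png');pickle.dump(c,open('w19.pkl','wb'))
c=show('scene','s19.png',(175,155,310,245),5.9);pickle.dump(c,open('s19.pkl','wb'))
c=show('top','t19.png',(265,120,395,220),6);pickle.dump(c,open('t19.pkl','wb'))
```

```text
t 24.75 p [0.5259 0.0311 0.1657] q [0.9538 0.0298 0.0146 0.2985] F [-0.   0.  -0.1] w 0.0563
[-188.25706819  -53.04291743]
```

View pics/w19.png

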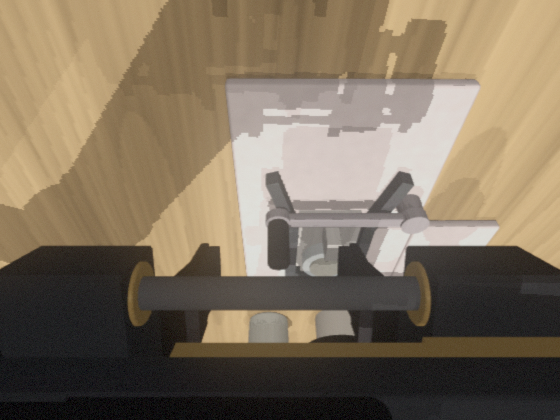

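View pics/s19.png

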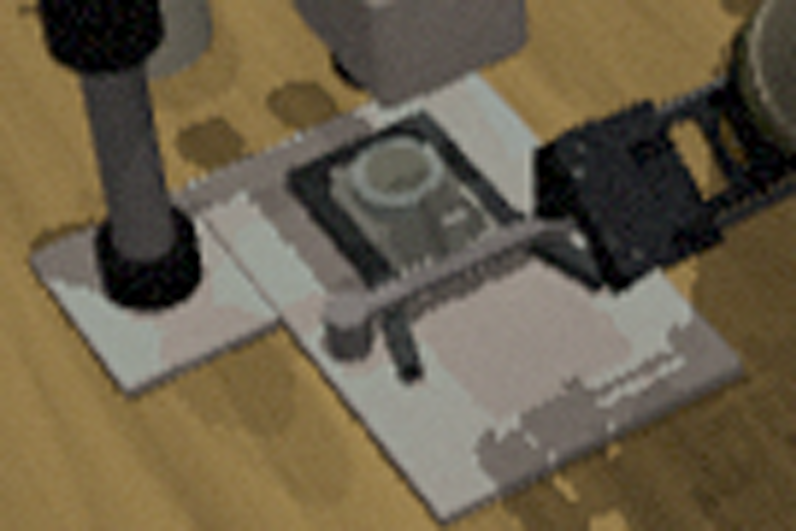

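View pics/t19.png

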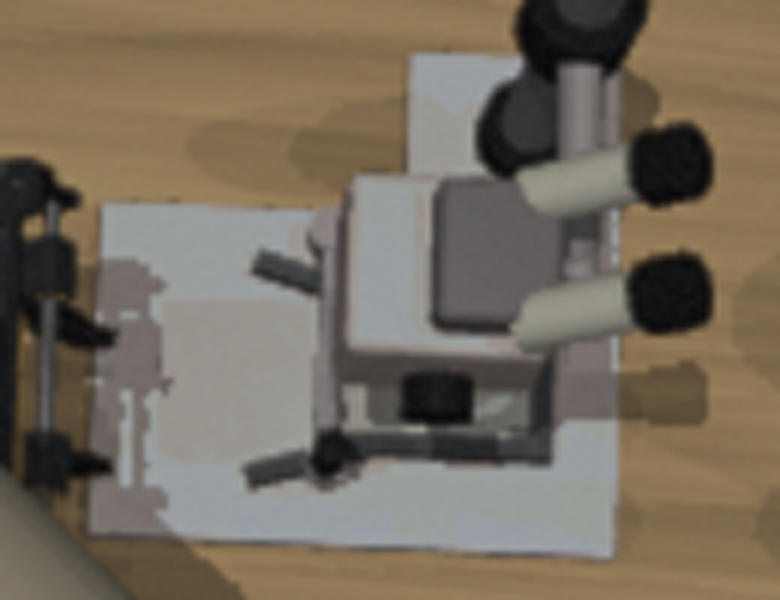

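Run:
```python
from plan import *
import pickle
c=pickle.load(open('w19.pkl','rb'))
for t in [0,.03,.06]:
    print(t,proj(c,[s2w([-62-130*np.sin(t),75-130*np.cos(t),z]) for z in (40,85)]+[s2w([-62,75,40])]).round(1).tolist())
print(proj(c,[s2w([-190,-95,12]),s2w([-190,95,12])]).round(1).tolist())
cv2.imwrite('pics/w19c.png',cv2.resize(c['img'][160:280,230:450],None,fx=3.6,fy=3.6,interpolation=cv2.INTER_CUBIC))
t=pickle.load(open('t19.pkl','rb'))
for a in [0,.05]:
    q=proj(t,[s2w([-62-130*np.sin(a),75-130*np.cos(a),85])]);print(((q-[265,120]+.5)*6-.5).round(0))
# compare bystanders before / after
t0=pickle.load(open('top0.pkl','rb'))
d=cv2.absdiff(t0['img'],t['img']).max(2); cv2.imwrite('pics/diff.png',np.clip(d*3,0,255).astype(np.uint8))
```

```text
0 [[276.0, 224.9], [276.2, 265.7], [412.5, 224.3]]
0.03 [[276.1, 222.3], [276.3, 263.3], [412.5, 224.3]]
0.06 [[276.2, 219.7], [276.5, 260.9], [412.5, 224.3]]
[[220.8, 86.4], [480.3, 86.3]]
[[333. 447.]]
[[321. 446.]]
```

View pics/w19c.png

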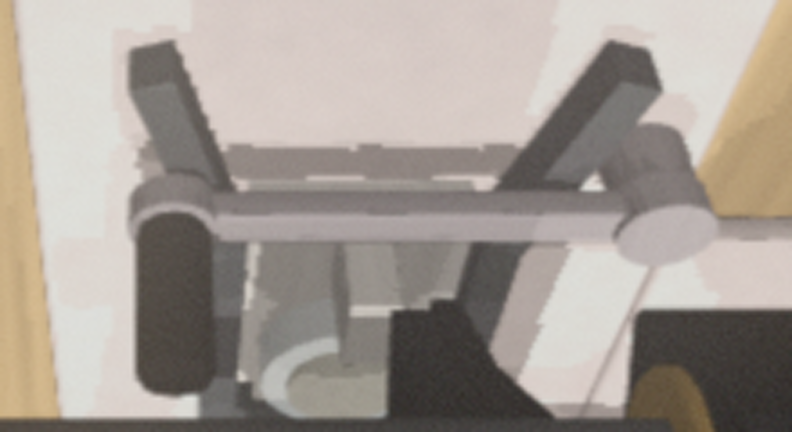

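View pics/diff.png

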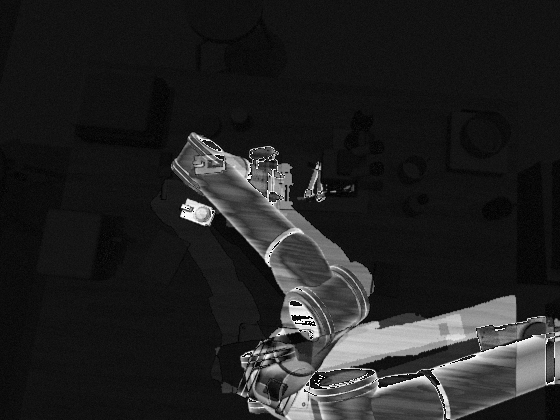

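Run:
```python
from plan import *
import pickle
a=pickle.load(open('scene0.pkl','rb'))['img'];b=pickle.load(open('s19.pkl','rb'))['img']
for n,(x0,y0,x1,y1) in dict(slide=(285,270,335,310),jar=(228,262,260,305),box=(275,118,315,148),dishes=(250,300,292,335)).items():
    print(n,cv2.absdiff(a[y0:y1,x0:x1],b[y0:y1,x0:x1]).mean().round(2))
s=st(); print(np.abs(s['joint_vel']).max()); r.close_job()
```

```text
slide 4.49
jar 4.18
box 7.91
dishes 4.13
t 24.9 p [0.5261 0.0314 0.1648] q [0.9539 0.0312 0.0149 0.2982] F [ 0.3 -0.3 -1. ] w 0.0563
0.04381417161593335
the job is handed in; nothing more can be done
```

The job is done and handed in at about 25 s, under the 72 s limit; no verdict came back. I swung the keeper open to about 2.18 rad and gripped the dish carrier by its fin. I set it down level in the rail mouth, dish end first, and let go. Then I pushed it home with the tool leaned back 35° and swung the keeper shut behind it.

**Carrier:** it met a stiff stop at 10–12 N, moving only about 0.4 mm under extra load. In the scene picture the dish centre was about 1.5 mm from the home position worked out from the calibration.

**Keeper:** the bar lies parallel to the plate's edge in the last wrist picture, and the gripper read 0.00 rad just before release.

**Everything else:**
- Force readings stayed below about 15 N, and nothing suggested contact with the microscope head.
- Before-and-after pictures of the slide carrier, jar and dishes differ only by noise. The slide box differed slightly more (7.9 against about 4), probably from the arm's shadow. It did not stand out in the top-view difference picture.
- The gripper was clear of everything when I handed in.

**Disagreements in the checks:**
- The wrist and top cameras disagreed by 2–3 mm on the station's sideways position, but the rails guided the carrier in.
- While closing the keeper, a sideways load of up to 12 N built up on the gripped knob. I relaxed it before finishing the swing.

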